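# Clip two injectors on the test bench and work the pedal pump

## Robot

A 6-joint arm with a two-finger parallel gripper is mounted at the origin on the work surface. World frame = base frame: x ahead of the robot, y to its left, z up, the work surface at z = 0. Lengths are in m, angles in rad, forces in N, time in s.
With the tool pointing down it reaches from about 0.425 to 0.925 m from the base axis. Payload 12.5 kg.
Tool frame: the origin (TCP) lies on the centre line of the jaws, within the pads' length; the fingertips stand 14 mm ahead of it and the grasp point (between the pads) lies 5 mm behind it; y points along the fingers, x is the direction in which the jaws open and shut, and the axes are right-handed (so a half turn about y gives the same grasp; the last joint's range is limited). The gripper opens to 85 mm and grips with 20 to 120 N. Pads are 22 mm wide; open, the fingers measure 114 mm over their backs; the gripper's body (76 mm by 85 mm) begins 54 mm behind the grasp point. The pads swing forward as they close: fully open they stand 13 mm farther back than shut.
Start: joints at [1.24, 0.491, 1.559, -0, 1.092, -0.106], TCP at [0.139, 0.609, 0.245] pointing down, gripper open.
Joint ranges: [-3.1, 3.1], [-0.84, 2.19], [0.05, 2.79], [-1.13, 4.28], [0.06, 2.93], [-2.69, 2.69]. Speed limits (rad/s): [2.22, 2.22, 2.79, 3.14, 3.14, 3.14].

## Interface

Orientations are given as a 3x3 rotation matrix whose columns are the frame's x, y, z axes.
In Python, from rig import bot, vision gives the robot as it stands. The module is installed in compiled form; this text tells all that it offers.
- The arm moves only by the tool step_arm, never from a script. Its argument "moves" is a list of rows, each an object with "grip": the opening, from -1 (shut) to 1 (fully open); "travel": the shift along the tool's x, y, z in m, a list of three; "roll": the turn about the tool's y in units of 5 degrees (1.0 is 5 degrees). In form: [{"grip": grip, "travel": [dx, dy, dz], "roll": roll}, ...]. A call has 1 to 10 rows; each row shifts and turns the pose as measured when the row begins, along the tool's axes as they then stand; what a row does not reach is not made up. A row lasts 1/12 s, in which the tool goes at most 41.7 mm and 7.16 degrees, less where a joint would pass 70% of its speed; a pose out of reach is approached as far as the arm can. A call is refused whole if a number of a shift passes 0.0417 or a number of a turn 1, either way. A call with a gripper value outside its range is refused whole. The fingers move at their own pace and stop on an object; the grip force is fixed at half the most. Time passes only in rows, so rows that do not move let the fingers close. It gives the time, the measured TCP pose, the force and the opening at its end, in the units of the state.
- bot.observe(): the state, without advancing time (a new reading comes with each control period).
- vision.grab_frame(name): name is "scene" or "top" or "wrist"; returns a dict with "color" (384x512x3 uint8, red, green, blue), "range_z" (384x512 float32, m along the optical axis (not along the pixel's ray), 0 where there is no reading), "intrinsics" (3x3 intrinsics, pixels), "eye" and "orientation" of the camera in the world; the wrist camera has in their place "mount" (4x4, takes a point from camera to tool coordinates, whose origin is the TCP and whose axes are the tool frame's). Camera axes: x right, y up, looking along -z (the intrinsics and any distortion apply to the point x, -y, -z); pixel columns grow to the right and rows downward; lengths in m; the calibration is good to about 2 mm. A picture is of the moment at which its call begins: read the wrist's pose just before it.
- bot.hand_in(): hands the job in, once; it reports no verdict.
The state is a dict: "time": time; "joints": joint angles; "joint_vel": joint speeds; "joint_efforts": joint torques, N m; "eef_pos": TCP position; "ee_rot": TCP orientation; "ft_force": force on the tool from outside, world axes, zero at the start; "ft_torque": the same for the moment, N m; "width": opening from 0.0 (shut) to 1.0 (fully open).
Only numpy, scipy, OpenCV 4.12 (cv2) and the standard library are available. Lean on these libraries where they do the work, as an engineer would, in place of code of your own. Each camera call takes 0.05 s, during which the arm holds its last target. There are 200 camera calls.

## Task

Snap the green and the yellow injector down into the spring clips of their own colour on the rack, fully home, by their bare round middles and with the nozzles pointing away from the robot, like the grey one already there. Only when both are clipped in, press the pump's hinged pedal right down to its stop, keep it there for a good second, and let it come all the way up again. Leave the grey injector and everything else on the bench where they are.

Things in the scene. Friction and masses are not known exactly. Their poses are not given: they have to be found in the camera images.
- inj_green_mid (a point): injector lying level: bare round steel middle 22 mm diameter, 100 mm long, between a green square head block (34 x 34 mm, 40 long, black plug on its end) and a green square collar (34 x 34, 16 long) with the thin nozzle; 0.27 to 0.5 kg. Point: centre of the bare middle, on its axis, 17 mm above the surface it lies on. x runs along the axis to the nozzle, z up at the start
- inj_yellow_mid (a point): injector lying level: bare round steel middle 22 mm diameter, 100 mm long, between a yellow square head block (34 x 34 mm, 40 long, black plug on its end) and a yellow square collar (34 x 34, 16 long) with the thin nozzle; 0.27 to 0.5 kg. Point: centre of the bare middle, on its axis, 17 mm above the surface it lies on. x runs along the axis to the nozzle, z up at the start
- inj_green_tip (a point): end of the green injector's nozzle, on its axis, 100 mm from inj_green_mid along x
- inj_yellow_tip (a point): end of the yellow injector's nozzle, on its axis, 100 mm from inj_yellow_mid along x
- clip_green_seat (a point): green clip station of the rack. Point: where the centre of the injector's bare middle sits when home, 64 mm above the table. x runs along the seated injector and points the way the nozzle must point (away from the robot); y across the row; z up. Its two spring clips, each 12 mm long, stand centred 32 mm either side of this point along x; between them it is clear to 42 mm below
- clip_yellow_seat (a point): yellow clip station of the rack. Point: where the centre of the injector's bare middle sits when home, 64 mm above the table. x runs along the seated injector and points the way the nozzle must point (away from the robot); y across the row; z up. Its two spring clips, each 12 mm long, stand centred 32 mm either side of this point along x; between them it is clear to 42 mm below
- rack: aluminium plate 130 x 215 mm, 16 mm thick, with a row of three stations 72 mm apart along y, in any colour order. Each clip is open at the top: sprung steel lips 16 mm apart, 9.5 mm above the seated axis (flares reach 20 mm above it). Pressing an injector straight down with 10 to 20 N snaps it past the lips on to a saddle, where it stays. Origin: centre of the underside
- inj_ref_mid (a point): centre of the bare middle of the third, grey injector, same shape and size, already seated in the grey station of the rack: leave it there
- pedal (a joint): angle of the pump's pedal, rad: 0 fully up (rest), grows as it is pressed down, 0.35 at its stop; a spring returns it. Pressed at pedal_pad it takes about 5 N to start and 12 N at the stop
- pedal_pad (a point): point on top of the pedal's black ribbed pad, on the centre line, 25 mm from the plate's free end, moving with the pedal; 82 mm above the table at rest, 44 mm at the stop. x is level at rest and points from the free end to the hinge, y lies along the hinge line. The plate is 135 x 85 mm; it slopes up 0.22 rad to the free end at rest, down 0.13 rad at the stop
- pump: pedal pump: grey base 250 x 140 mm, x from the pedal's free end to the pump block. Green side cheeks 55 mm high stand 59 mm either side of the pedal's centre line; the green pump block with a gauge on top (120 mm high, its needle follows the pedal) begins 127 mm beyond pedal_pad along x. Origin: on the table, 50 mm before the hinge along x
- pedal_hinge (a point): centre of the pedal's hinge line, 55 mm above the table; pedal_pad swings about it at a radius of 110 mm
- cap_a: loose brass cap nut, 28 mm across, 28 mm high, standing between the injectors; origin at the centre of its underside; leave alone
- cap_b: a second brass cap nut like cap_a; leave alone
- wrench: steel wrench 170 mm long lying near the back; leave alone
- jar: closed jar, 64 mm diameter, 85 mm high, at the left; origin at its underside; leave alone
- beaker: glass beaker, 64 mm diameter, 110 mm high, at the right; origin at its underside; leave alone
- can: blue-labelled can, 60 mm diameter, 90 mm high, at the front; origin at its underside; leave alone
- driver: screwdriver 170 mm long lying at the front; leave alone
There are look-alikes about, which are no part of the job. Leave any pink look-alike of the part that bears inj_yellow_mid alone.

How it is judged:
On the way, in this order (a step that is already met when the one before it is completed fails the run):
1. both injectors are snapped fully home in the clips of their colour, nozzles away from the robot (x of inj_green_mid in the frame of clip_green_seat between -0.013 and 0.013 m and y of inj_green_mid in the frame of clip_green_seat between -0.004 and 0.004 m and z of inj_green_mid in the frame of clip_green_seat between -0.004 and 0.004 m and angle between the x axis of inj_green_mid and the x axis of clip_green_seat, either way round below 0.08 rad and x of inj_green_tip in the frame of clip_green_seat above 0.05 m and x of inj_yellow_mid in the frame of clip_yellow_seat between -0.013 and 0.013 m and y of inj_yellow_mid in the frame of clip_yellow_seat between -0.004 and 0.004 m and z of inj_yellow_mid in the frame of clip_yellow_seat between -0.004 and 0.004 m and angle between the x axis of inj_yellow_mid and the x axis of clip_yellow_seat, either way round below 0.08 rad and x of inj_yellow_tip in the frame of clip_yellow_seat above 0.05 m), for 0.2 s.
2. the pedal is held down at its stop for 0.8 s with both injectors clipped in (all of step 1 and value of joint pedal above 0.31 rad), for 0.8 s.
At the end, for the whole second after the job is handed in: Both injectors sit in the clips of their colour (centre within 13 mm along the axis, 4 mm across and in height, 0.08 rad, nozzle away from the robot); the pedal is up (below 0.04 rad); the grey injector is within 12 mm and all other loose things within 30 mm of their start (all of step 1 and value of joint pedal below 0.04 rad and distance of inj_ref_mid from where it was at the start of the episode below 0.012 m and distance of each of cap_a, cap_b, wrench, jar, beaker, can, driver from where it was at the start of the episode below 0.03 m); the robot touches nothing.
It fails at once if the pedal is pressed (beyond 0.12 rad) before both injectors are clipped in (value of joint pedal above 0.12 rad and not ((x of inj_green_mid in the frame of clip_green_seat between -0.013 and 0.013 m and y of inj_green_mid in the frame of clip_green_seat between -0.004 and 0.004 m and z of inj_green_mid in the frame of clip_green_seat between -0.004 and 0.004 m and angle between the x axis of inj_green_mid and the x axis of clip_green_seat, either way round below 0.08 rad and x of inj_green_tip in the frame of clip_green_seat above 0.05 m) and (x of inj_yellow_mid in the frame of clip_yellow_seat between -0.013 and 0.013 m and y of inj_yellow_mid in the frame of clip_yellow_seat between -0.004 and 0.004 m and z of inj_yellow_mid in the frame of clip_yellow_seat between -0.004 and 0.004 m and angle between the x axis of inj_yellow_mid and the x axis of clip_yellow_seat, either way round below 0.08 rad and x of inj_yellow_tip in the frame of clip_yellow_seat above 0.05 m))).
It fails at once if the grey injector is pushed out of its place (more than 12 mm) (distance of inj_ref_mid from where it was at the start of the episode above 0.012 m).
It fails at once if another loose thing is pushed more than 30 mm or knocked over (distance of any of cap_a, cap_b, wrench, jar, beaker, can, driver from where it was at the start of the episode above 0.03 m or angle between any of cap_a, cap_b, jar, beaker, can's own z axis and vertical above 0.5 rad).
It also fails if it takes over 67 s, if anything falls off the work surface, if the arm or the gripper's body presses on something with over 40 N, if the wrist force passes 120 N, or if a joint passes its speed limit or range.

## Working session

There is one attempt and no reset: what is moved stays moved. The work goes in short steps, Python scripts to look and compute and a tool call to move; the robot and the scene stay as the last step left them, time stands still between calls to the robot, and variables do not carry over. Pictures are saved under pics/ and viewed, about 8 in all and at most 12, crops included, and the job is handed in when it is done.

Besides the shell and the picture viewer there is one more tool, called after "Emit:" in YAML: its name, and indented under it one key for each argument. step_arm: Moves the arm, as the interface text tells. Its arguments: {"type":"object","properties":{"moves":{"type":"array","items":{"type":"object","properties":{"grip":{"type":"number"},"travel":{"type":"array","items":{"type":"number"}},"roll":{"type":"number"}}}}},"required":["moves"]}

```bash
mkdir -p pics; cat > h.py <<'E'
import numpy as np, cv2
from rig import bot, vision
def grab(n):
    s=bot.observe(); f=vision.grab_frame(n)
    if n=="wrist":
        T=np.eye(4); T[:3,:3]=s["ee_rot"]; T[:3,3]=s["eef_pos"]
        M=T@np.array(f["mount"]); f["eye"]=M[:3,3]; f["orientation"]=M[:3,:3]
    return f
def cloud(f):
    K=np.array(f["intrinsics"]); d=f["range_z"]; v,u=np.mgrid[:d.shape[0],:d.shape[1]]
    P=np.stack([(u-K[0,2])/K[0,0]*d,-(v-K[1,2])/K[1,1]*d,-d],-1)
    return P@np.array(f["orientation"]).T+np.array(f["eye"])
def save(f,p,crop=None,s=1.5):
    im=f["color"][:,:,::-1]
    if crop: im=im[crop[1]:crop[3],crop[0]:crop[2]]
    cv2.imwrite(p,cv2.resize(im,None,fx=s,fy=s,interpolation=cv2.INTER_CUBIC))
E
python3 - <<'E'
from h import *
s=bot.observe(); print({k:np.round(v,3).tolist() for k,v in s.items()})
for n in("top","scene"):
    f=grab(n); save(f,f"pics/{n}0.png"); np.savez(f"{n}0.npz",**f); print(n,f["intrinsics"],f["eye"],f["orientation"],[k for k in f])
E
```

```text
{'time': 0.0, 'joints': [1.24, 0.492, 1.559, -0.0, 1.092, -0.106], 'joint_vel': [0.0, -0.0, 0.001, -0.002, -0.003, -0.0], 'joint_efforts': [-0.002, -61.845, -26.16, -0.0, 0.004, 0.0], 'eef_pos': [0.139, 0.609, 0.245], 'ee_rot': [[0.223, -0.0, -0.975], [0.975, -0.001, 0.223], [-0.001, -1.0, 0.0]], 'ft_force': [-0.125, 0.316, 0.729], 'ft_torque': [-0.025, -0.055, -0.034], 'width': 1.003}
top [[444.75981753   0.         261.88749962]
 [  0.         444.75981753 190.96147593]
 [  0.           0.           1.        ]] [0.29436728 0.01653374 1.4997422 ] [[-0.01204483  0.98323106 -0.18196595]
 [-0.99991624 -0.01098138  0.00685064]
 [ 0.00473753  0.18203322  0.98328097]] ['color', 'range_z', 'intrinsics', 'eye', 'orientation']
scene [[396.70458174   0.         256.36524033]
 [  0.         396.70458174 190.033338  ]
 [  0.           0.           1.        ]] [1.1831586  0.51474967 0.91512735] [[-0.65176213 -0.53689074  0.5356813 ]
 [ 0.75827692 -0.4751786   0.44634225]
 [ 0.01490727  0.69710375  0.71681528]] ['color', 'range_z', 'intrinsics', 'eye', 'orientation']
```

View pics/top0.png

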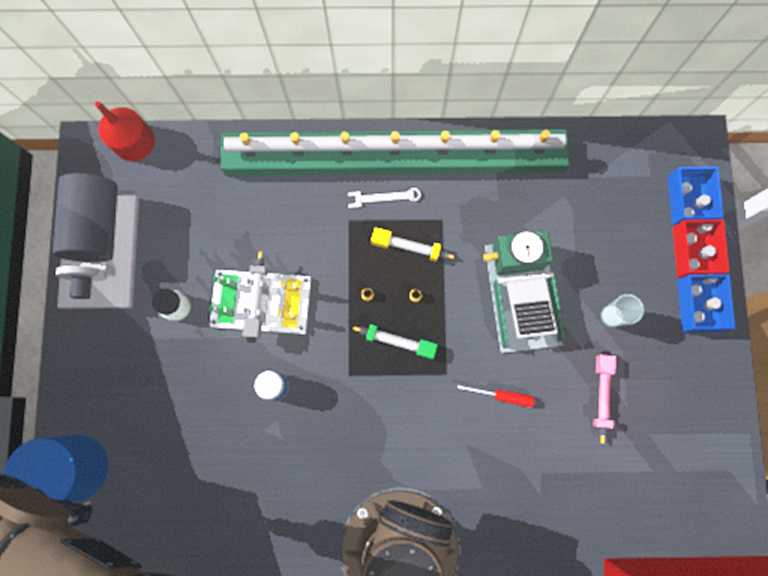

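View pics/scene0.png

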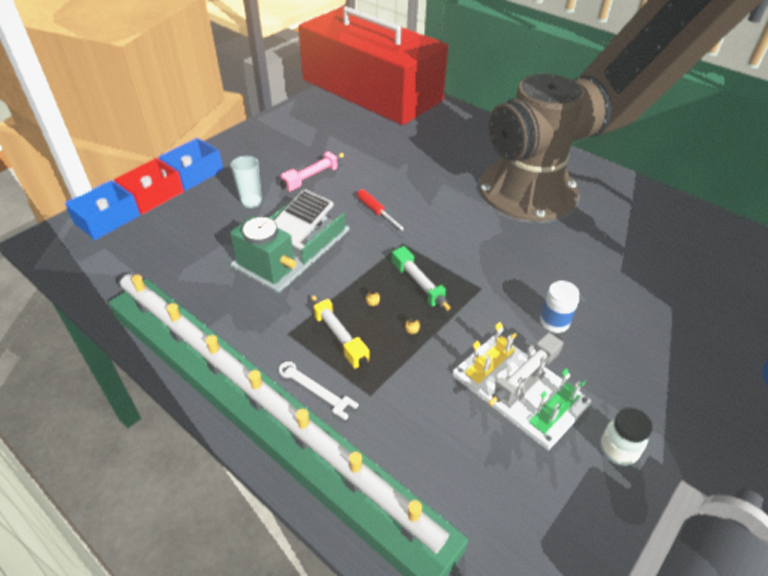

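Top view (×1.5): the rack is at the left, with the green station at (228,298), grey in the middle and yellow at (292,300). The yellow injector has its head at (381,238) and nozzle at (452,257). The green one has its head at (428,349) and nozzle at (357,329). The pump pedal's pad is at (535,318) with its hinge on the far side. The pink look-alike is at (604,392). The scene view agrees.

```bash
python3 - <<'E'
from h import *
for n in("top","scene"):
    f=dict(np.load(n+"0.npz")); C=cloud(f); hsv=cv2.cvtColor(f["color"],cv2.COLOR_RGB2HSV)
    for col,lo,hi in(("green",(50,120,90),(80,255,255)),("yellow",(22,150,120),(34,255,255))):
        m=cv2.inRange(hsv,lo,hi); N,l,st,c=cv2.connectedComponentsWithStats(m)
        for i in range(1,N):
            if st[i,4]<25: continue
            p=C[l==i]; p=p[p[:,2]>-.05]
            if len(p)<10 or not(-.35<np.median(p[:,1])<.45): continue
            t=p[p[:,2]>np.percentile(p[:,2],60)-.004]
            print(n,col,st[i,4],c[i].round(),"med",np.median(p,0).round(4),"topmean",t.mean(0).round(4))
f=dict(np.load("top0.npz")); C=cloud(f)
ok=(C[...,1]>.12)&(C[...,1]<.45)&(C[...,0]>.3)&(C[...,0]<.75)&(C[...,2]>.010)&(C[...,2]<.13)
print("z table",np.median(C[...,2][(C[...,1]>.1)&(C[...,1]<.14)&(C[...,0]>.4)&(C[...,0]<.7)]))
N,l,st,c=cv2.connectedComponentsWithStats(ok.astype(np.uint8))
for i in range(1,N):
    if st[i,4]>80:
        P=C[l==i]; lowp=P[P[:,2]<.024]; r=cv2.minAreaRect(lowp[:,:2].astype(np.float32)) if len(lowp)>9 else None
        print(st[i,4],c[i].round(),r, P.max(0))
# pad
ok=(C[...,1]>-.45)&(C[...,1]<-.12)&(C[...,0]>.3)&(C[...,0]<.8)&(C[...,2]>.006)
N,l,st,c=cv2.connectedComponentsWithStats(ok.astype(np.uint8))
for i in range(1,N):
    if st[i,4]>80: P=C[l==i]; print("pump side",st[i],c[i].round(),cv2.minAreaRect(P[:,:2].astype(np.float32)),P.max(0))
E
```

```text
top green 239 [151. 199.] med [0.5447 0.3781 0.022 ] topmean [0.5443 0.3771 0.0294]
top green 58 [247. 221.] med [0.465  0.0568 0.0319] topmean [0.4661 0.0572 0.0347]
top green 138 [284. 233.] med [ 0.4244 -0.0653  0.0321] topmean [ 0.4275 -0.0656  0.0334]
top yellow 141 [253. 158.] med [0.6808 0.035  0.032 ] topmean [0.6838 0.0336 0.0341]
top yellow 57 [290. 168.] med [ 0.6448 -0.0903  0.0307] topmean [ 0.6498 -0.0904  0.0342]
top yellow 253 [194. 202.] med [0.5337 0.2348 0.0229] topmean [0.531  0.2345 0.031 ]
scene green 131 [268. 171.] med [ 0.4319 -0.065   0.0335] topmean [ 0.4298 -0.065   0.0346]
scene green 84 [290. 196.] med [0.4729 0.0576 0.0321] topmean [0.4676 0.0571 0.0339]
scene green 25 [379. 259.] med [0.5179 0.3792 0.0527] topmean [0.5166 0.3792 0.053 ]
scene green 146 [371. 270.] med [0.5352 0.3779 0.0235] topmean [0.5435 0.3785 0.0315]
scene green 88 [360. 282.] med [0.5896 0.3751 0.0232] topmean [0.6035 0.3779 0.0444]
scene yellow 83 [214. 205.] med [ 0.6549 -0.0904  0.0318] topmean [ 0.6513 -0.0899  0.0343]
scene yellow 219 [237. 234.] med [0.6901 0.0358 0.0327] to
[... 234 characters left out ...]
89892268180847), 85.1872329711914) [0.64382427 0.41856999 0.08817324]
337 [180. 256.] None [0.38041548 0.29808199 0.09759666]
pump side [ 322  153   54   82 3209] [349. 193.] ((0.5616538524627686, -0.285381942987442), (0.2714856266975403, 0.16737206280231476), 6.381906986236572) [ 0.70077397 -0.19378345  0.12581373]
pump side [396 236   7  34 124] [400. 252.] ((0.35645198822021484, -0.4454232156276703), (0.10772579163312912, 0.00896513182669878), 0.0005163957830518484) [ 0.4103149  -0.44094034  0.04179794]
pump side [305 256  51  15 248] [337. 264.] ((0.327374666929245, -0.2145663946866989), (0.16688953340053558, 0.028377210721373558), 77.34310150146484) [ 0.34885951 -0.13386821  0.03114331]
```

```bash
cat >> h.py <<'E'
def plan(tgt,yaw=None,grip=0.2,vmax=.036,pos=None,y0=None):
    "rows from the present pose to tgt (world) and jaw yaw (deg); prints chunks of 10"
    s=bot.observe(); R=np.array(s["ee_rot"]); p=np.array(s["eef_pos"]) if pos is None else np.array(pos)
    y=np.degrees(np.arctan2(R[1,0],R[0,0])) if y0 is None else y0
    dy=0 if yaw is None else yaw-y; d=np.array(tgt)-p
    n=int(max(np.ceil(np.linalg.norm(d)/vmax),np.ceil(abs(dy)/4.8),1))
    print(f"t={s['time']:.2f} pos {p.round(4)} yaw {y:.2f} F {np.round(s['ft_force'],1)} w {s['width']:.3f} n={n}")
    rows=[]
    for i in range(n):
        a=np.radians(y+dy*i/n); c,q=np.cos(a),np.sin(a); w=d/n
        rows.append('{"grip":%g,"travel":[%g,%g,%g],"roll":%g}'%(grip,round(c*w[0]+q*w[1],4),round(-w[2],4),round(-q*w[0]+c*w[1],4),round(-dy/n/5,3)))
    for i in range(0,n,10): print("["+",".join(rows[i:i+10])+"]")
E
python3 -c "
from h import *
plan([.53,.31,.27],85.2)"
```

```text
t=0.10 pos [0.1392 0.6091 0.2448] yaw 77.12 F [-0.1  0.5  0.2] w 1.001 n=14
[{"grip":0.2,"travel":[-0.0146,-0.0018,-0.032],"roll":-0.115},{"grip":0.2,"travel":[-0.0149,-0.0018,-0.0318],"roll":-0.115},{"grip":0.2,"travel":[-0.0152,-0.0018,-0.0317],"roll":-0.115},{"grip":0.2,"travel":[-0.0156,-0.0018,-0.0315],"roll":-0.115},{"grip":0.2,"travel":[-0.0159,-0.0018,-0.0314],"roll":-0.115},{"grip":0.2,"travel":[-0.0162,-0.0018,-0.0312],"roll":-0.115},{"grip":0.2,"travel":[-0.0165,-0.0018,-0.031],"roll":-0.115},{"grip":0.2,"travel":[-0.0168,-0.0018,-0.0309],"roll":-0.115},{"grip":0.2,"travel":[-0.0171,-0.0018,-0.0307],"roll":-0.115},{"grip":0.2,"travel":[-0.0174,-0.0018,-0.0305],"roll":-0.115}]
[{"grip":0.2,"travel":[-0.0177,-0.0018,-0.0303],"roll":-0.115},{"grip":0.2,"travel":[-0.0181,-0.0018,-0.0302],"roll":-0.115},{"grip":0.2,"travel":[-0.0184,-0.0018,-0.03],"roll":-0.115},{"grip":0.2,"travel":[-0.0187,-0.0018,-0.0298],"roll":-0.115}]
```

Emit:
step_arm:
  moves:
    - {"grip": 0.2,"travel": [-0.015,-0.002,-0.032],"roll": -0.1}
    - {"grip": 0.2,"travel": [-0.015,-0.002,-0.032],"roll": -0.1}
    - {"grip": 0.2,"travel": [-0.015,-0.002,-0.032],"roll": -0.1}
    - {"grip": 0.2,"travel": [-0.016,-0.002,-0.032],"roll": -0.1}
    - {"grip": 0.2,"travel": [-0.016,-0.002,-0.031],"roll": -0.1}
    - {"grip": 0.2,"travel": [-0.016,-0.002,-0.031],"roll": -0.1}
    - {"grip": 0.2,"travel": [-0.017,-0.002,-0.031],"roll": -0.1}
    - {"grip": 0.2,"travel": [-0.017,-0.002,-0.031],"roll": -0.1}
    - {"grip": 0.2,"travel": [-0.017,-0.002,-0.031],"roll": -0.1}
    - {"grip": 0.2,"travel": [-0.017,-0.002,-0.031],"roll": -0.1}

```text
time: 0.93
eef_pos: [0.4241, 0.387, 0.2617]
ee_rot: [[0.123, -0.005, -0.992], [0.992, -0.006, 0.123], [-0.006, -1.0, 0.004]]
ft_force: [0.3, 0.4, -0.4]
width: 0.601
```

Emit:
step_arm:
  moves:
    - {"grip": 0.2,"travel": [-0.018,-0.002,-0.03],"roll": -0.1}
    - {"grip": 0.2,"travel": [-0.018,-0.002,-0.03],"roll": -0.1}
    - {"grip": 0.2,"travel": [-0.018,-0.002,-0.03],"roll": -0.1}
    - {"grip": 0.2,"travel": [-0.018,-0.002,-0.03],"roll": -0.1}
    - {"grip": 0.2,"travel": [0,0,0],"roll": 0}

```text
time: 1.35
eef_pos: [0.5443, 0.293, 0.2688]
ee_rot: [[0.09, -0.006, -0.996], [0.996, -0.007, 0.09], [-0.008, -1.0, 0.005]]
ft_force: [-0.9, 0.8, 0.5]
width: 0.596
```

```bash
python3 - <<'E'
from h import *
f=grab("wrist"); np.savez("w_rack.npz",**f); save(f,"pics/w_rack.png"); print(np.round(f["mount"],3), f["eye"])
plan([.449,.0016,.22],-17.6)
E
```

```text
[[ 1.    -0.001  0.001 -0.001]
 [ 0.001  0.314 -0.949 -0.127]
 [ 0.     0.949  0.314  0.081]
 [ 0.     0.     0.     1.   ]] [0.4645136  0.29988398 0.39639072]
t=1.40 pos [0.5425 0.2942 0.2685] yaw 84.82 F [ 0.1 -1.   0.9] w 0.602 n=22
[{"grip":0.2,"travel":[-0.0136,0.0022,0.003],"roll":0.931},{"grip":0.2,"travel":[-0.0138,0.0022,0.0019],"roll":0.931},{"grip":0.2,"travel":[-0.0139,0.0022,0.0008],"roll":0.931},{"grip":0.2,"travel":[-0.014,0.0022,-0.0003],"roll":0.931},{"grip":0.2,"travel":[-0.0139,0.0022,-0.0015],"roll":0.931},{"grip":0.2,"travel":[-0.0137,0.0022,-0.0026],"roll":0.931},{"grip":0.2,"travel":[-0.0135,0.0022,-0.0037],"roll":0.931},{"grip":0.2,"travel":[-0.0131,0.0022,-0.0048],"roll":0.931},{"grip":0.2,"travel":[-0.0127,0.0022,-0.0058],"roll":0.931},{"grip":0.2,"travel":[-0.0122,0.0022,-0.0068],"roll":0.931}]
[{"grip":0.2,"travel":[-0.0116,0.0022,-0.0078],"roll":0.931},{"grip":0.2,"travel":[-0.0109,0.0022,-0.0087],"roll":0.931},{"grip":0.2,"travel":[-0.0102,0.0022,-0.0096],"roll":0.931},{"grip":0.2,"travel":[-0.0093,0.0022,-0.0104],"roll":0.931},{"grip":0.2,"travel":[-0.0085,0.0022,-0.0111],"roll":0.931},{"grip":0.2,"travel":[-0.0075,0.0022,-0.0118],"roll":0.931},{"grip":0.2,"travel":[-0.0066,0.0022,-0.0123],"roll":0.931},{"grip":0.2,"travel":[-0.0055,0.0022,-0.0128],"roll":0.931},{"grip":0.2,"travel":[-0.0045,0.0022,-0.0132],"roll":0.931},{"grip":0.2,"travel":[-0.0034,0.0022,-0.0135],"roll":0.931}]
[{"grip":0.2,"travel":[-0.0023,0.0022,-0.0138],"roll":0.931},{"grip":0.2,"travel":[-0.0012,0.0022,-0.0139],"roll":0.931}]
```

View pics/w_rack.png

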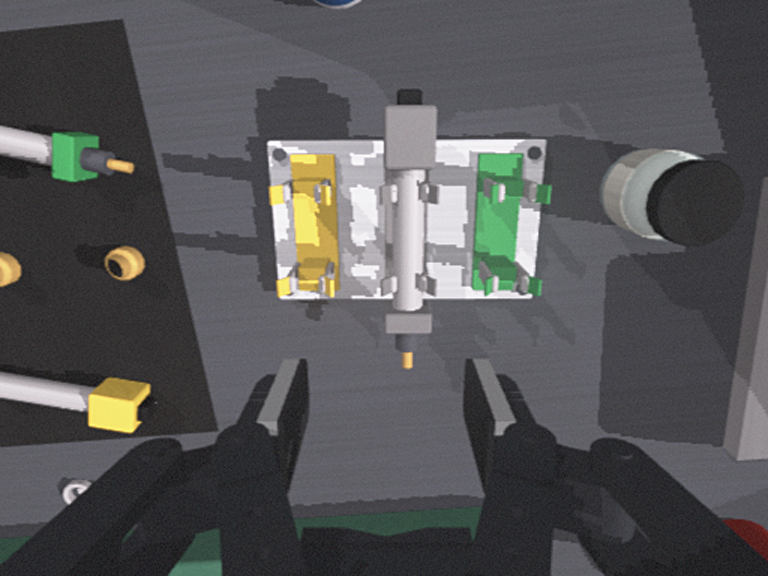

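```bash
cat > rack.py <<'E'
from h import *
import sys
f=dict(np.load(sys.argv[1])); C=cloud(f); X=C.reshape(-1,3); hsv=cv2.cvtColor(f["color"],cv2.COLOR_RGB2HSV)
v=(f["range_z"]>.1).ravel()
X=X[v]; 
pl=X[(np.abs(X[:,2]-.016)<.004)&(np.hypot(X[:,0]-.54,X[:,1]-.305)<.15)]
r=cv2.minAreaRect(pl[:,:2].astype(np.float32)); print("plate",r,"z",np.median(pl[:,2]))
a=np.radians(r[2]);
if r[1][0]>r[1][1]: a-=np.pi/2
x=np.array([np.cos(a),np.sin(a)]); y=np.array([-x[1],x[0]]); c=np.array(r[0])
q=(X[:,:2]-c)@np.stack([x,y],1)
g=(np.abs(q[:,1])<.03)&(X[:,2]>.062)&(np.abs(q[:,0])<.14)
for lo in np.arange(-.13,.13,.01):
    m=g&(q[:,0]>=lo)&(q[:,0]<lo+.01)
    if m.sum()>5: print("%.3f"%lo,m.sum(),"y mid %.4f  med %.4f zmax %.4f"%((np.percentile(q[m,1],2)+np.percentile(q[m,1],98))/2,np.median(q[m,1]),np.percentile(X[m,2],95)))
for s,n in((1,"green"),(-1,"yellow")):
    m=(np.abs(q[:,1]-s*.072)<.035)&(X[:,2]>.045)&(np.abs(q[:,0])<.07)
    for k in(-1,1):
        w=m&(q[:,0]*k>.015); print(n,k,w.sum(),"lip x",np.percentile(q[w,0],[2,50,98]).round(4),"y",np.percentile(q[w,1],[2,50,98]).round(4))
print("c",c,"yaw",np.degrees(a),"green",c+.072*y,"yellow",c-.072*y)
E
python3 rack.py w_rack.npz
```

```text
plate ((0.5388451814651489, 0.30658018589019775), (0.21499232947826385, 0.1298128366470337), 85.44869995117188) z 0.014600121607579508
-0.100 130 y mid 0.0000  med -0.0000 zmax 0.0736
-0.090 330 y mid 0.0003  med 0.0000 zmax 0.0804
-0.080 394 y mid 0.0004  med 0.0003 zmax 0.0806
-0.070 384 y mid -0.0001  med -0.0001 zmax 0.0806
-0.060 382 y mid -0.0001  med -0.0001 zmax 0.0807
-0.050 232 y mid 0.0002  med 0.0000 zmax 0.0793
-0.040 384 y mid -0.0000  med 0.0003 zmax 0.0821
-0.030 289 y mid -0.0001  med -0.0006 zmax 0.0816
-0.020 196 y mid -0.0004  med -0.0006 zmax 0.0740
-0.010 2606 y mid 0.0112  med 0.0159 zmax 0.3116
-0.000 1637 y mid 0.0110  med 0.0229 zmax 0.3108
0.010 695 y mid 0.0098  med 0.0114 zmax 0.3107
0.020 286 y mid -0.0003  med -0.0005 zmax 0.0816
0.030 296 y mid -0.0003  med -0.0004 zmax 0.0820
0.040 169 y mid -0.0007  med -0.0004 zmax 0.0738
0.050 362 y mid -0.0006  med -0.0005 zmax 0.0802
0.060 198 y mid -0.0005  med -0.0016 zmax 0.0803
0.070 104 y mid -0.0005  med -0.0002 zmax 0.0721
0.080 86 y mid -0.0005  med -0.0006 zmax 0.0721
0.090 52 y mid -0.0010  med -0.0011 zmax 0.0669
0.100 15 y mid -0.0010  med -0.0011 zmax 0.0669
green -1 561 lip x [-0.0374 -0.032  -0.0256] y [0.0531 0.0781 0.0906]
green 1 737 lip x [0.015  0.0287 0.0379] y [0.0377 0.0646 0.0898]
yellow -1 532 lip x [-0.0381 -0.0331 -0.0263] y [-0.0907 -0.0766 -0.0531]
yellow 1 810 lip x [0.0152 0.0269 0.0374] y [-0.0904 -0.0623 -0.0398]
c [0.53884518 0.30658019] yaw -4.551300048828127 green [0.5445585  0.37835315] yellow [0.53313186 0.23480722]
```

Emit:
step_arm:
  moves:
    - {"grip": 0.2,"travel": [-0.0136,0.002,0.003],"roll": 0.93}
    - {"grip": 0.2,"travel": [-0.0138,0.002,0.002],"roll": 0.93}
    - {"grip": 0.2,"travel": [-0.0139,0.002,0.001],"roll": 0.93}
    - {"grip": 0.2,"travel": [-0.014,0.002,0],"roll": 0.93}
    - {"grip": 0.2,"travel": [-0.014,0.002,-0.0015],"roll": 0.93}
    - {"grip": 0.2,"travel": [-0.0137,0.002,-0.0026],"roll": 0.93}
    - {"grip": 0.2,"travel": [-0.0135,0.002,-0.0037],"roll": 0.93}
    - {"grip": 0.2,"travel": [-0.013,0.002,-0.005],"roll": 0.93}
    - {"grip": 0.2,"travel": [-0.0127,0.002,-0.006],"roll": 0.93}
    - {"grip": 0.2,"travel": [-0.012,0.002,-0.007],"roll": 0.93}

```text
time: 2.23
eef_pos: [0.4893, 0.1631, 0.246]
ee_rot: [[0.803, -0.015, -0.596], [0.596, -0.007, 0.803], [-0.016, -1.0, 0.003]]
ft_force: [1.3, 0.8, 0.4]
width: 0.602
```

Emit:
step_arm:
  moves:
    - {"grip": 0.2,"travel": [-0.0116,0.002,-0.008],"roll": 0.93}
    - {"grip": 0.2,"travel": [-0.011,0.002,-0.009],"roll": 0.93}
    - {"grip": 0.2,"travel": [-0.01,0.002,-0.0096],"roll": 0.93}
    - {"grip": 0.2,"travel": [-0.0093,0.002,-0.0104],"roll": 0.93}
    - {"grip": 0.2,"travel": [-0.0085,0.002,-0.011],"roll": 0.93}
    - {"grip": 0.2,"travel": [-0.0075,0.002,-0.012],"roll": 0.93}
    - {"grip": 0.2,"travel": [-0.0066,0.002,-0.012],"roll": 0.93}
    - {"grip": 0.2,"travel": [-0.0055,0.002,-0.013],"roll": 0.93}
    - {"grip": 0.2,"travel": [-0.0045,0.002,-0.013],"roll": 0.93}
    - {"grip": 0.2,"travel": [-0.003,0.002,-0.0135],"roll": 0.93}

```text
time: 3.07
eef_pos: [0.4313, 0.0335, 0.2256]
ee_rot: [[0.979, -0.02, 0.205], [-0.205, -0.006, 0.979], [-0.018, -1.0, -0.01]]
ft_force: [-0.0, 0.3, -0.3]
width: 0.599
```

Emit:
step_arm:
  moves:
    - {"grip": 0.2,"travel": [-0.002,0.002,-0.014],"roll": 0.93}
    - {"grip": 0.2,"travel": [-0.001,0.002,-0.014],"roll": 0.93}
    - {"grip": 0.2,"travel": [0,0,0],"roll": 0}

```text
time: 3.32
eef_pos: [0.4184, 0.007, 0.2213]
ee_rot: [[0.929, -0.022, 0.371], [-0.371, -0.006, 0.929], [-0.018, -1.0, -0.013]]
ft_force: [-0.2, 0.2, -1.0]
width: 0.599
```

```bash
cat > inj.py <<'E'
from h import *
import sys
def inj(f,col):
    C=cloud(f); hsv=cv2.cvtColor(f["color"],cv2.COLOR_RGB2HSV)
    lo,hi={"green":((50,100,60),(80,255,255)),"yellow":((22,120,90),(34,255,255))}[col]
    ok=cv2.inRange(hsv,lo,hi)*(f["range_z"]>.1); N,l,st,c=cv2.connectedComponentsWithStats(ok.astype(np.uint8))
    o=[]
    for i in range(1,N):
        P=C[l==i]
        if st[i,4]<150: continue
        m=np.median(P,0)
        if not(-.13<m[1]<.10 and .38<m[0]<.75 and m[2]<.06): continue
        t=P[np.abs(P[:,2]-.034)<.005]; 
        if len(t)<60: continue
        r=cv2.minAreaRect(t[:,:2].astype(np.float32)); o.append((max(r[1])*min(r[1]),np.array(r[0]),r,np.median(t[:,2])))
    o.sort(key=lambda a:-a[0])
    for e in o: print(col,e[1].round(4),"size",np.round(e[2][1],4),"z",e[3].round(4))
    h,k=o[0][1],o[1][1]; d=k-h; L=np.linalg.norm(d); u=d/L
    print(col,"mid",(h+u*(70+(L-.128)*500)/1000).round(4),"axis yaw",np.degrees(np.arctan2(u[1],u[0])).round(2),"L",L.round(4))
E
python3 - <<'E'
from inj import *
f=grab("wrist"); np.savez("w_g.npz",**f); save(f,"pics/w_g.png")
s=bot.observe(); print(s["time"],s["eef_pos"],np.round(s["ee_rot"],3))
for c in("green","yellow"):
    try: inj(f,c)
    except Exception as e: print(e)
E
```

```text
3.3667 [0.41887429 0.00762302 0.22147286] [[ 0.93  -0.021  0.367]
 [-0.367 -0.005  0.93 ]
 [-0.018 -1.    -0.013]]
green [ 0.4259 -0.0661] size [0.0395 0.0332] z 0.0325
green [0.4638 0.0555] size [0.0159 0.0337] z 0.0323
green mid [4.467e-01 4.000e-04] axis yaw 72.69 L 0.1274
yellow [0.6668 0.036 ] size [0.038  0.0051] z 0.0308
list index out of range
```

```bash
python3 -c "
from h import *
plan([.4467,.0004,.07],-17.3)"
```

```text
t=3.37 pos [0.4189 0.0076 0.2215] yaw -21.53 F [ 0.1  0.1 -0.5] w 0.600 n=5
[{"grip":0.2,"travel":[0.0057,0.0303,0.0007],"roll":-0.169},{"grip":0.2,"travel":[0.0057,0.0303,0.0006],"roll":-0.169},{"grip":0.2,"travel":[0.0057,0.0303,0.0005],"roll":-0.169},{"grip":0.2,"travel":[0.0057,0.0303,0.0004],"roll":-0.169},{"grip":0.2,"travel":[0.0057,0.0303,0.0004],"roll":-0.169}]
```

Emit:
step_arm:
  moves:
    - {"grip": 0.2,"travel": [0.006,0.03,0.0007],"roll": -0.17}
    - {"grip": 0.2,"travel": [0.006,0.03,0.0006],"roll": -0.17}
    - {"grip": 0.2,"travel": [0.006,0.03,0.0005],"roll": -0.17}
    - {"grip": 0.2,"travel": [0.006,0.03,0.0004],"roll": -0.17}
    - {"grip": 0.2,"travel": [0.006,0.025,0.0004],"roll": -0.17}
    - {"grip": 0.2,"travel": [0,0,0],"roll": 0}

```text
time: 3.87
eef_pos: [0.4492, 0.0046, 0.0733]
ee_rot: [[0.962, -0.011, 0.274], [-0.274, -0.006, 0.962], [-0.009, -1.0, -0.009]]
ft_force: [-1.1, -0.2, -1.1]
width: 0.601
```

```bash
python3 -c "
from h import *
plan([.4467,.0004,.018],-17.3,vmax=.012); print(np.round(bot.observe()['ee_rot'],3))"
```

```text
t=3.87 pos [0.4492 0.0046 0.0733] yaw -15.92 F [-1.1 -0.2 -1.1] w 0.601 n=5
[{"grip":0.2,"travel":[-0.0002,0.0111,-0.0009],"roll":0.055},{"grip":0.2,"travel":[-0.0002,0.0111,-0.001],"roll":0.055},{"grip":0.2,"travel":[-0.0002,0.0111,-0.001],"roll":0.055},{"grip":0.2,"travel":[-0.0002,0.0111,-0.001],"roll":0.055},{"grip":0.2,"travel":[-0.0002,0.0111,-0.001],"roll":0.055}]
[[ 0.962 -0.011  0.274]
 [-0.274 -0.006  0.962]
 [-0.009 -1.    -0.009]]
```

Emit:
step_arm:
  moves:
    - {"grip": 0.2,"travel": [-0.0002,0.011,-0.001],"roll": 0.06}
    - {"grip": 0.2,"travel": [-0.0002,0.011,-0.001],"roll": 0.06}
    - {"grip": 0.2,"travel": [-0.0002,0.011,-0.001],"roll": 0.06}
    - {"grip": 0.2,"travel": [-0.0002,0.011,-0.001],"roll": 0.06}
    - {"grip": 0.2,"travel": [-0.0002,0.01,-0.001],"roll": 0.06}
    - {"grip": 0.2,"travel": [0,0,0],"roll": 0}

```text
time: 4.37
eef_pos: [0.4474, 0.005, 0.0219]
ee_rot: [[0.958, -0.01, 0.287], [-0.287, -0.006, 0.958], [-0.008, -1.0, -0.008]]
ft_force: [-0.3, 0.6, -0.8]
width: 0.599
```

```bash
python3 -c "
from h import *
plan([.4467,.0004,.018],-17.3,vmax=.012); print(np.round(bot.observe()['ee_rot'],3))"
```

```text
t=4.37 pos [0.4474 0.005  0.0219] yaw -16.69 F [-0.3  0.6 -0.8] w 0.599 n=1
[{"grip":0.2,"travel":[0.0007,0.0039,-0.0046],"roll":0.122}]
[[ 0.958 -0.01   0.287]
 [-0.287 -0.006  0.958]
 [-0.008 -1.    -0.008]]
```

Emit:
step_arm:
  moves:
    - {"grip": 0.2,"travel": [0.001,0.004,-0.006],"roll": 0.12}
    - {"grip": 0.2,"travel": [0,0,0],"roll": 0}
    - {"grip": -1,"travel": [0,0,0],"roll": 0}
    - {"grip": -1,"travel": [0,0,0],"roll": 0}
    - {"grip": -1,"travel": [0,0,0],"roll": 0}
    - {"grip": -1,"travel": [0,0,0],"roll": 0}
    - {"grip": -1,"travel": [0,0,0],"roll": 0}
    - {"grip": -1,"travel": [0,0,0],"roll": 0}

```text
time: 5.03
eef_pos: [0.4477, -0.0001, 0.0221]
ee_rot: [[0.956, -0.006, 0.294], [-0.294, -0.006, 0.956], [-0.004, -1.0, -0.008]]
ft_force: [0.4, 0.1, -4.9]
width: 0.236
```

```bash
python3 -c "
from h import *
s=bot.observe();print(s['width'],s['eef_pos'],s['ft_force'])
plan([.48,.05,.20],None,grip=-1)
plan([.5446,.3784,.20],-94.55,grip=-1,pos=[.48,.05,.2])"
```

```text
0.23553352063532199 [ 4.47722785e-01 -1.05995617e-04  2.21431627e-02] [ 0.35120453  0.06179733 -4.85996676]
t=5.03 pos [ 4.477e-01 -1.000e-04  2.210e-02] yaw -17.09 F [ 0.4  0.1 -4.9] w 0.236 n=6
[{"grip":-1,"travel":[0.0027,-0.0296,0.0096],"roll":0},{"grip":-1,"travel":[0.0027,-0.0296,0.0096],"roll":0},{"grip":-1,"travel":[0.0027,-0.0296,0.0096],"roll":0},{"grip":-1,"travel":[0.0027,-0.0296,0.0096],"roll":0},{"grip":-1,"travel":[0.0027,-0.0296,0.0096],"roll":0},{"grip":-1,"travel":[0.0027,-0.0296,0.0096],"roll":0}]
t=5.03 pos [0.48 0.05 0.2 ] yaw -17.09 F [ 0.4  0.1 -4.9] w 0.236 n=17
[{"grip":-1,"travel":[-0.002,-0,0.0196],"roll":0.911},{"grip":-1,"travel":[-0.0036,-0,0.0194],"roll":0.911},{"grip":-1,"travel":[-0.0051,-0,0.019],"roll":0.911},{"grip":-1,"travel":[-0.0066,-0,0.0185],"roll":0.911},{"grip":-1,"travel":[-0.0081,-0,0.018],"roll":0.911},{"grip":-1,"travel":[-0.0095,-0,0.0173],"roll":0.911},{"grip":-1,"travel":[-0.0108,-0,0.0165],"roll":0.911},{"grip":-1,"travel":[-0.0121,-0,0.0155],"roll":0.911},{"grip":-1,"travel":[-0.0133,-0,0.0145],"roll":0.911},{"grip":-1,"travel":[-0.0144,-0,0.0134],"roll":0.911}]
[{"grip":-1,"travel":[-0.0154,-0,0.0122],"roll":0.911},{"grip":-1,"travel":[-0.0163,-0,0.011],"roll":0.911},{"grip":-1,"travel":[-0.0172,-0,0.0097],"roll":0.911},{"grip":-1,"travel":[-0.0179,-0,0.0083],"roll":0.911},{"grip":-1,"travel":[-0.0185,-0,0.0068],"roll":0.911},{"grip":-1,"travel":[-0.019,-0,0.0053],"roll":0.911},{"grip":-1,"travel":[-0.0193,-0,0.0038],"roll":0.911}]
```

Emit:
step_arm:
  moves:
    - {"grip": -1,"travel": [0,-0.01,0],"roll": 0}
    - {"grip": -1,"travel": [0,-0.02,0],"roll": 0}
    - {"grip": -1,"travel": [0.003,-0.03,0.01],"roll": 0}
    - {"grip": -1,"travel": [0.003,-0.03,0.01],"roll": 0}
    - {"grip": -1,"travel": [0.003,-0.03,0.01],"roll": 0}
    - {"grip": -1,"travel": [0.003,-0.03,0.01],"roll": 0}
    - {"grip": -1,"travel": [0.003,-0.03,0.01],"roll": 0}

```text
time: 5.62
eef_pos: [0.4747, 0.045, 0.2024]
ee_rot: [[0.955, -0.024, 0.296], [-0.296, -0.004, 0.955], [-0.022, -1.0, -0.011]]
ft_force: [1.3, 0.0, -4.7]
width: 0.227
```

Emit:
step_arm:
  moves:
    - {"grip": -1,"travel": [-0.002,0,0.0196],"roll": 0.91}
    - {"grip": -1,"travel": [-0.0036,0,0.0194],"roll": 0.91}
    - {"grip": -1,"travel": [-0.005,0,0.019],"roll": 0.91}
    - {"grip": -1,"travel": [-0.0066,0,0.0185],"roll": 0.91}
    - {"grip": -1,"travel": [-0.008,0,0.018],"roll": 0.91}
    - {"grip": -1,"travel": [-0.0095,0,0.017],"roll": 0.91}
    - {"grip": -1,"travel": [-0.011,0,0.0165],"roll": 0.91}
    - {"grip": -1,"travel": [-0.012,0,0.0155],"roll": 0.91}
    - {"grip": -1,"travel": [-0.013,0,0.0145],"roll": 0.91}
    - {"grip": -1,"travel": [-0.0144,0,0.0134],"roll": 0.91}

```text
time: 6.45
eef_pos: [0.5163, 0.2445, 0.2058]
ee_rot: [[0.425, -0.02, 0.905], [-0.905, -0.006, 0.425], [-0.003, -1.0, -0.02]]
ft_force: [0.4, -0.4, -4.6]
width: 0.232
```

Emit:
step_arm:
  moves:
    - {"grip": -1,"travel": [-0.0154,0,0.012],"roll": 0.91}
    - {"grip": -1,"travel": [-0.0163,0,0.011],"roll": 0.91}
    - {"grip": -1,"travel": [-0.017,0,0.01],"roll": 0.91}
    - {"grip": -1,"travel": [-0.018,0,0.008],"roll": 0.91}
    - {"grip": -1,"travel": [-0.0185,0,0.007],"roll": 0.91}
    - {"grip": -1,"travel": [-0.019,0,0.005],"roll": 0.91}
    - {"grip": -1,"travel": [-0.019,0,0.004],"roll": 0.91}
    - {"grip": -1,"travel": [0,0,0],"roll": 0}

```text
time: 7.12
eef_pos: [0.5472, 0.3865, 0.1978]
ee_rot: [[-0.148, -0.031, 0.989], [-0.989, -0.011, -0.148], [0.015, -0.999, -0.029]]
ft_force: [-0.7, 0.0, -5.0]
width: 0.232
```

```bash
python3 -c "
from h import *
print(np.round(bot.observe()['ee_rot'],3))
plan([.5446,.3784,.13],-94.55,grip=-1)
f=grab('wrist'); np.savez('w_g2.npz',**f); save(f,'pics/w_g2.png',s=1.2)"
```

```text
[[-0.148 -0.031  0.989]
 [-0.989 -0.011 -0.148]
 [ 0.015 -0.999 -0.029]]
t=7.12 pos [0.5472 0.3865 0.1978] yaw -98.50 F [-0.7  0.  -5. ] w 0.232 n=2
[{"grip":-1,"travel":[0.0042,0.0339,-0.0007],"roll":-0.395},{"grip":-1,"travel":[0.0042,0.0339,-0.0008],"roll":-0.395}]
```

View pics/w_g2.png

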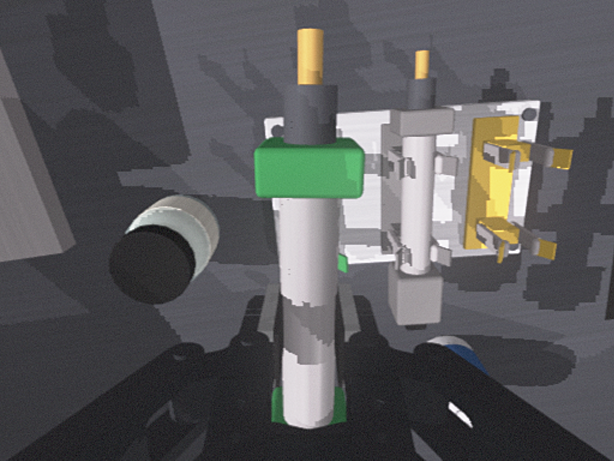

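The green injector is held level with its nozzle away from the robot: nozzle at (310,50), collar at (308,168). The rack and grey injector are behind it and the jar is at the left. I'll measure the held pose in the tool frame.

```bash
cat > held.py <<'E'
from h import *
def held(f,col):
    "pose of held injector in tool frame from wrist depth"
    g=dict(f); M=np.array(f["mount"]); g["eye"]=M[:3,3]; g["orientation"]=M[:3,:3]
    P=cloud(g); ok=(f["range_z"]>.08)&(P[...,1]<.03)&(P[...,1]>-.04)
    hsv=cv2.cvtColor(f["color"],cv2.COLOR_RGB2HSV)
    lo,hi={"green":((50,100,60),(80,255,255)),"yellow":((22,120,90),(34,255,255))}[col]
    m=cv2.inRange(hsv,lo,hi)>0
    c=P[m&ok&(np.abs(P[...,0])<.03)&(P[...,2]>.03)]
    top=c[c[:,1]<np.percentile(c[:,1],10)+.006]
    print("collar top x %s z %s y %.4f n %d"%(np.percentile(top[:,0],[3,97]).round(4),np.percentile(top[:,2],[3,97]).round(4),np.median(top[:,1]),len(top)))
    b=P[~m&ok&(np.abs(P[...,0])<.012)]
    for lo in np.arange(.015,.05,.01):
        q=b[(b[:,2]>lo)&(b[:,2]<lo+.01)]
        if len(q)>20: print("bare z %.3f n %d top y %.4f x %s"%(lo+.005,len(q),np.percentile(q[:,1],5),np.percentile(q[:,0],[3,97]).round(4)))
E
python3 -c "
from held import *
held(dict(np.load('w_g2.npz')),'green')"
```

```text
collar top x [-0.0139  0.0167] z [0.0526 0.0674] y -0.0111 n 3824
bare z 0.020 n 980 top y -0.0053 x [-0.0083  0.0111]
bare z 0.030 n 1051 top y -0.0055 x [-0.0081  0.0113]
bare z 0.040 n 1127 top y -0.0056 x [-0.0083  0.0111]
bare z 0.050 n 630 top y -0.0059 x [-0.0082  0.011 ]
```

```bash
python3 rack.py w_g2.npz | grep -v "^-\|^0"
```

```text
plate ((0.5393837690353394, 0.3054235279560089), (0.21498769521713257, 0.1298685222864151), 85.16251373291016) z 0.01477842124602452
green -1 2901 lip x [-0.0495 -0.0336 -0.0158] y [0.0557 0.0813 0.0982]
green 1 9179 lip x [0.0152 0.0494 0.069 ] y [0.0608 0.0783 0.1007]
yellow -1 1085 lip x [-0.0376 -0.0302 -0.0258] y [-0.0897 -0.0784 -0.0531]
yellow 1 1169 lip x [0.0261 0.033  0.038 ] y [-0.0899 -0.0799 -0.053 ]
c [0.53938377 0.30542353] yaw -4.83748626708984 green [0.54545551 0.37716706] yellow [0.53331202 0.23368   ]
```

```bash
python3 -c "
from h import *
plan([.543,.3779,.115],-94.7,grip=-1)"
```

```text
t=7.17 pos [0.5467 0.3851 0.1975] yaw -98.27 F [-0.7 -0.5 -5.2] w 0.231 n=3
[{"grip":-1,"travel":[0.0026,0.0275,-0.0009],"roll":-0.238},{"grip":-1,"travel":[0.0025,0.0275,-0.0009],"roll":-0.238},{"grip":-1,"travel":[0.0025,0.0275,-0.001],"roll":-0.238}]
```

Emit:
step_arm:
  moves:
    - {"grip": -1,"travel": [0.003,0.027,-0.001],"roll": -0.24}
    - {"grip": -1,"travel": [0.003,0.027,-0.001],"roll": -0.24}
    - {"grip": -1,"travel": [0.002,0.024,-0.001],"roll": -0.24}
    - {"grip": -1,"travel": [0,0,0],"roll": 0}
    - {"grip": -1,"travel": [0,0,0],"roll": 0}

```text
time: 7.58
eef_pos: [0.5387, 0.3736, 0.1169]
ee_rot: [[-0.072, -0.034, 0.997], [-0.997, -0.013, -0.072], [0.016, -0.999, -0.033]]
ft_force: [0.1, -0.3, -4.0]
width: 0.232
```

```bash
python3 -c "
from h import *
plan([.543,.3779,.1],-94.7,grip=-1)"
```

```text
t=7.58 pos [0.5387 0.3736 0.1169] yaw -94.10 F [ 0.1 -0.3 -4. ] w 0.232 n=1
[{"grip":-1,"travel":[-0.0046,0.0169,0.0039],"roll":0.119}]
```

```bash
python3 - <<'E'
s=open('h.py').read()
a=s.index("        a=np.radians(y+dy*i/n)"); b=s.index("    for i in range(0,n,10)")
s=s[:a]+'''        w=cv2.Rodrigues(np.array([0,-np.radians(dy*i/n),0]))[0].T@Rt.T@(d/n)
        rows.append('{"grip":%g,"travel":[%g,%g,%g],"roll":%g}'%(grip,*w.round(4),round(-dy/n/5,3)))
'''+s[b:]
s=s.replace("    rows=[]\n","    rows=[]; Rt=R\n")
open('h.py','w').write(s)
E
python3 -c "
from h import *
plan([.543,.3779,.1],-94.7,grip=-1)"
```

```text
t=7.58 pos [0.5387 0.3736 0.1169] yaw -94.10 F [ 0.1 -0.3 -4. ] w 0.232 n=1
[{"grip":-1,"travel":[-0.0049,0.0167,0.0045],"roll":0.119}]
```

Emit:
step_arm:
  moves:
    - {"grip": -1,"travel": [-0.005,0.012,0.0045],"roll": 0.1}
    - {"grip": -1,"travel": [0,0.002,0],"roll": 0}
    - {"grip": -1,"travel": [0,0,0],"roll": 0}

```text
time: 7.83
eef_pos: [0.5447, 0.3781, 0.1044]
ee_rot: [[-0.082, -0.031, 0.996], [-0.997, -0.012, -0.083], [0.015, -0.999, -0.03]]
ft_force: [-0.6, -0.1, -3.8]
width: 0.227
```

```bash
python3 -c "
from h import *
plan([.543,.3779,.068],-94.7,grip=-1,vmax=.008)"
```

```text
t=7.83 pos [0.5447 0.3781 0.1044] yaw -94.72 F [-0.6 -0.1 -3.8] w 0.227 n=5
[{"grip":-1,"travel":[-0,0.0073,-0.0001],"roll":-0.001},{"grip":-1,"travel":[-0,0.0073,-0.0001],"roll":-0.001},{"grip":-1,"travel":[-0,0.0073,-0.0001],"roll":-0.001},{"grip":-1,"travel":[-0,0.0073,-0.0001],"roll":-0.001},{"grip":-1,"travel":[-0,0.0073,-0.0001],"roll":-0.001}]
```

Emit:
step_arm:
  moves:
    - {"grip": -1,"travel": [0,0.007,0],"roll": 0}
    - {"grip": -1,"travel": [0,0.007,0],"roll": 0}
    - {"grip": -1,"travel": [0,0.005,0],"roll": 0}

```text
time: 8.08
eef_pos: [0.5455, 0.3788, 0.0869]
ee_rot: [[-0.082, -0.027, 0.996], [-0.997, -0.01, -0.083], [0.012, -1.0, -0.026]]
ft_force: [-1.2, 3.0, 3.5]
width: 0.231
```

Emit:
step_arm:
  moves:
    - {"grip": -1,"travel": [0,0.006,0],"roll": 0}
    - {"grip": -1,"travel": [0,0.006,0],"roll": 0}
    - {"grip": -1,"travel": [0,0.006,0],"roll": 0}

```text
time: 8.33
eef_pos: [0.5465, 0.3798, 0.071]
ee_rot: [[-0.082, -0.021, 0.996], [-0.997, -0.006, -0.082], [0.008, -1.0, -0.02]]
ft_force: [-1.1, -1.3, -3.6]
width: 0.234
```

Emit:
step_arm:
  moves:
    - {"grip": -1,"travel": [0,0.005,0],"roll": 0}
    - {"grip": -1,"travel": [0,0.005,0],"roll": 0}

```text
time: 8.5
eef_pos: [0.5466, 0.3799, 0.0678]
ee_rot: [[-0.081, -0.019, 0.997], [-0.997, -0.006, -0.081], [0.007, -1.0, -0.018]]
ft_force: [-24.1, -15.3, 79.1]
width: 0.229
```

Emit:
step_arm:
  moves:
    - {"grip": -1,"travel": [0,0.006,0],"roll": 0}
    - {"grip": -1,"travel": [0,0.006,0],"roll": 0}

```text
time: 8.67
eef_pos: [0.5465, 0.3799, 0.068]
ee_rot: [[-0.08, -0.014, 0.997], [-0.997, -0.004, -0.08], [0.005, -1.0, -0.014]]
ft_force: [-18.9, -12.7, 56.0]
width: 0.231
```

```bash
python3 - <<'E'
from h import *
for n in("top","scene"):
    f=grab(n); np.savez(n+"1.npz",**f)
f=dict(np.load("scene1.npz")); save(f,"pics/s1.png",crop=(290,190,450,310),s=5)
f=grab("wrist"); np.savez("w_g3.npz",**f)
import held; held.held(f,"green"); print(bot.observe()["eef_pos"],bot.observe()["ft_force"])
E
```

```text
collar top x [-0.0144  0.0182] z [0.0326 0.0671] y -0.0118 n 4209
bare z 0.020 n 944 top y -0.0059 x [-0.0079  0.011 ]
bare z 0.030 n 1304 top y -0.0085 x [-0.0114  0.0113]
bare z 0.040 n 1403 top y -0.0068 x [-0.0115  0.0114]
bare z 0.050 n 593 top y -0.0103 x [-0.0081  0.011 ]
[0.54648754 0.37988588 0.06796874] [-19.42402191 -13.36508593  56.46977439]
```

View pics/s1.png

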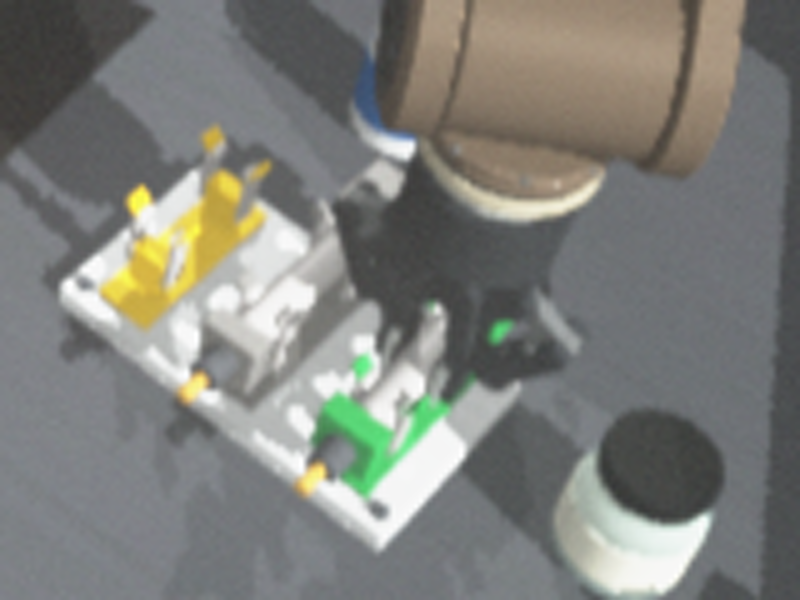

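The crop shows the green injector down between its clips: collar at (350,440), nozzle at (310,478). The push met a hard stop at 79 N with the TCP at z=0.068, so it is home. Release, rise, and head for the yellow injector.

Emit:
step_arm:
  moves:
    - {"grip": 0,"travel": [0,0,0],"roll": 0}
    - {"grip": 0,"travel": [0,0,0],"roll": 0}
    - {"grip": 0,"travel": [0,0,0],"roll": 0}
    - {"grip": 0,"travel": [0,0,0],"roll": 0}
    - {"grip": 0,"travel": [0,-0.01,0],"roll": 0}
    - {"grip": 0,"travel": [0,-0.03,0],"roll": 0}
    - {"grip": 0,"travel": [0,-0.04,0],"roll": 0}
    - {"grip": 0,"travel": [0,-0.04,0],"roll": 0}
    - {"grip": 0,"travel": [0,0,0],"roll": 0}

```text
time: 9.57
eef_pos: [0.5479, 0.3801, 0.1933]
ee_rot: [[-0.08, -0.016, 0.997], [-0.997, -0.005, -0.08], [0.006, -1.0, -0.015]]
ft_force: [1.1, 0.8, 0.8]
width: 0.499
```

```bash
python3 - <<'E'
from h import *
f=grab("wrist"); np.savez("w_g4.npz",**f)
X=cloud(f).reshape(-1,3); hsv=cv2.cvtColor(f["color"],cv2.COLOR_RGB2HSV).reshape(-1,3)
m=(hsv[:,0]>50)&(hsv[:,0]<80)&(hsv[:,1]>100)&(hsv[:,2]>60)
P=X[m&(np.abs(X[:,2]-.081)<.008)&(np.abs(X[:,1]-.378)<.05)]
a=np.radians(-4.7); ax=np.array([np.cos(a),np.sin(a)]); ay=np.array([-ax[1],ax[0]]); q=np.stack([(P[:,:2]-[.545,.3777])@ax,(P[:,:2]-[.545,.3777])@ay],1)
for k,n in((q[:,0]>.045,"collar"),(q[:,0]<-.045,"head")):
    print(n,k.sum(),"x",np.percentile(q[k,0],[2,98]).round(4),"y",np.percentile(q[k,1],[2,98]).round(4),"z",np.median(P[k,2]).round(4)) if k.sum()>20 else None
plan([.58,.02,.22],-15.4,grip=.2)
E
```

```text
collar 971 x [0.0535 0.0685] y [-0.0151  0.0161] z 0.0794
head 1524 x [-0.0847 -0.0474] y [-0.0149  0.0165] z 0.0794
t=9.62 pos [0.547  0.3796 0.1901] yaw -94.59 F [-0.2 -0.5  0.2] w 0.500 n=17
[{"grip":0.2,"travel":[0.0209,-0.0017,0.0036],"roll":-0.932},{"grip":0.2,"travel":[0.0212,-0.0017,0.0019],"roll":-0.932},{"grip":0.2,"travel":[0.0213,-0.0017,0.0002],"roll":-0.932},{"grip":0.2,"travel":[0.0212,-0.0017,-0.0016],"roll":-0.932},{"grip":0.2,"travel":[0.021,-0.0017,-0.0033],"roll":-0.932},{"grip":0.2,"travel":[0.0207,-0.0017,-0.005],"roll":-0.932},{"grip":0.2,"travel":[0.0202,-0.0017,-0.0066],"roll":-0.932},{"grip":0.2,"travel":[0.0196,-0.0017,-0.0083],"roll":-0.932},{"grip":0.2,"travel":[0.0188,-0.0017,-0.0098],"roll":-0.932},{"grip":0.2,"travel":[0.018,-0.0017,-0.0113],"roll":-0.932}]
[{"grip":0.2,"travel":[0.017,-0.0017,-0.0127],"roll":-0.932},{"grip":0.2,"travel":[0.0159,-0.0017,-0.0141],"roll":-0.932},{"grip":0.2,"travel":[0.0147,-0.0017,-0.0153],"roll":-0.932},{"grip":0.2,"travel":[0.0134,-0.0017,-0.0165],"roll":-0.932},{"grip":0.2,"travel":[0.012,-0.0017,-0.0175],"roll":-0.932},{"grip":0.2,"travel":[0.0106,-0.0017,-0.0184],"roll":-0.932},{"grip":0.2,"travel":[0.0091,-0.0017,-0.0192],"roll":-0.932}]
```

```bash
python3 -c "
from h import *
plan([.66,-.03,.23],-15.4,grip=.2)"
```

```text
t=9.62 pos [0.547  0.3796 0.1901] yaw -94.59 F [-0.2 -0.5  0.2] w 0.500 n=17
[{"grip":0.2,"travel":[0.0235,-0.0023,0.0085],"roll":-0.932},{"grip":0.2,"travel":[0.0241,-0.0023,0.0066],"roll":-0.932},{"grip":0.2,"travel":[0.0246,-0.0023,0.0046],"roll":-0.932},{"grip":0.2,"travel":[0.0249,-0.0023,0.0026],"roll":-0.932},{"grip":0.2,"travel":[0.025,-0.0023,0.0006],"roll":-0.932},{"grip":0.2,"travel":[0.025,-0.0023,-0.0015],"roll":-0.932},{"grip":0.2,"travel":[0.0248,-0.0023,-0.0035],"roll":-0.932},{"grip":0.2,"travel":[0.0244,-0.0023,-0.0055],"roll":-0.932},{"grip":0.2,"travel":[0.0239,-0.0023,-0.0075],"roll":-0.932},{"grip":0.2,"travel":[0.0232,-0.0023,-0.0094],"roll":-0.932}]
[{"grip":0.2,"travel":[0.0223,-0.0023,-0.0112],"roll":-0.932},{"grip":0.2,"travel":[0.0214,-0.0023,-0.013],"roll":-0.932},{"grip":0.2,"travel":[0.0202,-0.0023,-0.0147],"roll":-0.932},{"grip":0.2,"travel":[0.019,-0.0023,-0.0163],"roll":-0.932},{"grip":0.2,"travel":[0.0176,-0.0023,-0.0178],"roll":-0.932},{"grip":0.2,"travel":[0.0161,-0.0023,-0.0191],"roll":-0.932},{"grip":0.2,"travel":[0.0145,-0.0023,-0.0204],"roll":-0.932}]
```

Emit:
step_arm:
  moves:
    - {"grip": 0.2,"travel": [0.0235,-0.0023,0.0085],"roll": -0.93}
    - {"grip": 0.2,"travel": [0.024,-0.0023,0.0066],"roll": -0.93}
    - {"grip": 0.2,"travel": [0.0246,-0.0023,0.0046],"roll": -0.93}
    - {"grip": 0.2,"travel": [0.025,-0.0023,0.0026],"roll": -0.93}
    - {"grip": 0.2,"travel": [0.025,-0.0023,0.0006],"roll": -0.93}
    - {"grip": 0.2,"travel": [0.025,-0.0023,-0.0015],"roll": -0.93}
    - {"grip": 0.2,"travel": [0.025,-0.0023,-0.0035],"roll": -0.93}
    - {"grip": 0.2,"travel": [0.0244,-0.0023,-0.0055],"roll": -0.93}
    - {"grip": 0.2,"travel": [0.024,-0.0023,-0.0075],"roll": -0.93}
    - {"grip": 0.2,"travel": [0.0232,-0.0023,-0.0094],"roll": -0.93}

```text
time: 10.45
eef_pos: [0.6157, 0.133, 0.2062]
ee_rot: [[0.699, -0.03, 0.714], [-0.715, -0.009, 0.699], [-0.015, -1.0, -0.028]]
ft_force: [0.3, 0.1, 0.8]
width: 0.6
```

Emit:
step_arm:
  moves:
    - {"grip": 0.2,"travel": [0.022,-0.0023,-0.011],"roll": -0.93}
    - {"grip": 0.2,"travel": [0.0214,-0.0023,-0.013],"roll": -0.93}
    - {"grip": 0.2,"travel": [0.02,-0.0023,-0.0147],"roll": -0.93}
    - {"grip": 0.2,"travel": [0.019,-0.0023,-0.016],"roll": -0.93}
    - {"grip": 0.2,"travel": [0.0176,-0.0023,-0.018],"roll": -0.93}
    - {"grip": 0.2,"travel": [0.016,-0.0023,-0.019],"roll": -0.93}
    - {"grip": 0.2,"travel": [0.0145,-0.0023,-0.0204],"roll": -0.93}
    - {"grip": 0.2,"travel": [0,0,0],"roll": 0}

```text
time: 11.12
eef_pos: [0.6722, -0.0453, 0.2143]
ee_rot: [[0.98, -0.042, 0.195], [-0.196, -0.009, 0.981], [-0.04, -0.999, -0.017]]
ft_force: [1.2, -0.4, 0.0]
width: 0.603
```

```bash
python3 - <<'E'
from inj import *
s=bot.observe(); print(s["time"],s["eef_pos"],np.round(s["ee_rot"],3))
f=grab("wrist"); np.savez("w_y.npz",**f)
inj(f,"yellow")
E
```

```text
11.1167 [ 0.67216131 -0.04527858  0.21427896] [[ 0.98  -0.042  0.195]
 [-0.196 -0.009  0.981]
 [-0.04  -0.999 -0.017]]
yellow [0.6826 0.0317] size [0.0391 0.0332] z 0.0318Traceback (most recent call last):
  File "<stdin>", line 4, in <module>
  File "inj.py", line 18, in inj
    h,k=o[0][1],o[1][1]; d=k-h; L=np.linalg.norm(d); u=d/L
                ~^^^
IndexError: list index out of range
```

```bash
python3 -c "
from h import *
f=dict(np.load('w_y.npz')); C=cloud(f); hsv=cv2.cvtColor(f['color'],cv2.COLOR_RGB2HSV)
m=(cv2.inRange(hsv,(22,120,90),(34,255,255))>0)&(np.abs(C[...,2]-.033)<.004)&(C[...,1]>0)&(C[...,1]<.08)
print(cv2.minAreaRect(C[m][:,:2].astype(np.float32)))
plan([.6645,-.0355,.07],-15.6,grip=.2)"
```

```text
((0.6826352477073669, 0.03186087682843208), (0.03949696570634842, 0.03312157094478607), 74.13086700439453)
t=11.17 pos [ 0.6714 -0.0436  0.2138] yaw -11.53 F [-0.2  0.8 -0.2] w 0.598 n=5
[{"grip":0.2,"travel":[-0.0005,0.0288,0.0018],"roll":0.163},{"grip":0.2,"travel":[-0.0005,0.0288,0.0018],"roll":0.163},{"grip":0.2,"travel":[-0.0005,0.0288,0.0018],"roll":0.163},{"grip":0.2,"travel":[-0.0006,0.0288,0.0018],"roll":0.163},{"grip":0.2,"travel":[-0.0006,0.0288,0.0018],"roll":0.163}]
```

Emit:
step_arm:
  moves:
    - {"grip": 0.2,"travel": [-0.0005,0.029,0.002],"roll": 0.17}
    - {"grip": 0.2,"travel": [-0.0005,0.029,0.002],"roll": 0.17}
    - {"grip": 0.2,"travel": [-0.0005,0.029,0.002],"roll": 0.17}
    - {"grip": 0.2,"travel": [-0.0005,0.029,0.002],"roll": 0.17}
    - {"grip": 0.2,"travel": [-0.0005,0.026,0.002],"roll": 0.17}
    - {"grip": 0.2,"travel": [0,0,0],"roll": 0}

```text
time: 11.67
eef_pos: [0.6631, -0.0303, 0.0646]
ee_rot: [[0.958, -0.045, 0.283], [-0.283, -0.007, 0.959], [-0.041, -0.999, -0.019]]
ft_force: [-0.6, 0.2, -0.5]
width: 0.598
```

```bash
python3 -c "
from h import *
print(np.round(bot.observe()['ee_rot'],3))
plan([.6645,-.0355,.017],-15.9,grip=.2,vmax=.012)"
```

```text
[[ 0.958 -0.045  0.283]
 [-0.283 -0.007  0.959]
 [-0.041 -0.999 -0.019]]
t=11.67 pos [ 0.6631 -0.0303  0.0646] yaw -16.46 F [-0.6  0.2 -0.5] w 0.598 n=4
[{"grip":0.2,"travel":[0.0012,0.0119,-0.0009],"roll":-0.028},{"grip":0.2,"travel":[0.0012,0.0119,-0.0009],"roll":-0.028},{"grip":0.2,"travel":[0.0012,0.0119,-0.0009],"roll":-0.028},{"grip":0.2,"travel":[0.0012,0.0119,-0.0009],"roll":-0.028}]
```

Emit:
step_arm:
  moves:
    - {"grip": 0.2,"travel": [0.001,0.012,-0.0015],"roll": 0}
    - {"grip": 0.2,"travel": [0.001,0.012,-0.0015],"roll": 0}
    - {"grip": 0.2,"travel": [0.001,0.012,-0.0015],"roll": 0}
    - {"grip": 0.2,"travel": [0.001,0.011,-0.0015],"roll": 0}
    - {"grip": 0.2,"travel": [0,0,0],"roll": 0}

```text
time: 12.08
eef_pos: [0.6638, -0.0364, 0.0157]
ee_rot: [[0.959, -0.043, 0.282], [-0.282, -0.007, 0.959], [-0.039, -0.999, -0.019]]
ft_force: [-0.6, 0.2, 0.3]
width: 0.598
```

```bash
python3 -c "
from h import *
plan([.6645,-.0355,.018],-15.9,grip=.2,vmax=.012)"
```

```text
t=12.08 pos [ 0.6638 -0.0364  0.0157] yaw -16.40 F [-0.6  0.2  0.3] w 0.598 n=1
[{"grip":0.2,"travel":[0.0004,-0.0023,0.001],"roll":-0.1}]
```

Emit:
step_arm:
  moves:
    - {"grip": 0.2,"travel": [0,-0.004,0.001],"roll": -0.05}
    - {"grip": 0.2,"travel": [0,0,0],"roll": 0}
    - {"grip": -1,"travel": [0,0,0],"roll": 0}
    - {"grip": -1,"travel": [0,0,0],"roll": 0}
    - {"grip": -1,"travel": [0,0,0],"roll": 0}
    - {"grip": -1,"travel": [0,0,0],"roll": 0}
    - {"grip": -1,"travel": [0,0,0],"roll": 0}
    - {"grip": -1,"travel": [0,0,0],"roll": 0}

```text
time: 12.75
eef_pos: [0.6655, -0.0358, 0.0228]
ee_rot: [[0.96, -0.04, 0.277], [-0.278, -0.008, 0.961], [-0.036, -0.999, -0.018]]
ft_force: [-0.1, 0.6, -3.0]
width: 0.235
```

Emit:
step_arm:
  moves:
    - {"grip": -1,"travel": [0,-0.01,0],"roll": 0}
    - {"grip": -1,"travel": [0,-0.02,0],"roll": 0}
    - {"grip": -1,"travel": [0,-0.035,0],"roll": 0}
    - {"grip": -1,"travel": [0,-0.035,0],"roll": 0}
    - {"grip": -1,"travel": [0,-0.035,0],"roll": 0}
    - {"grip": -1,"travel": [0,-0.035,0],"roll": 0}

```text
time: 13.25
eef_pos: [0.6688, -0.0341, 0.1921]
ee_rot: [[0.959, -0.057, 0.277], [-0.278, -0.005, 0.961], [-0.054, -0.998, -0.021]]
ft_force: [1.5, -0.5, -3.9]
width: 0.233
```

```bash
python3 -c "
from h import *
s=bot.observe();print(np.round(s['ee_rot'],3))
plan([.5332,.2343,.19],85.3,grip=-1)"
```

```text
[[ 0.959 -0.057  0.277]
 [-0.278 -0.005  0.961]
 [-0.054 -0.998 -0.021]]
t=13.25 pos [ 0.6688 -0.0341  0.1921] yaw -16.17 F [ 1.5 -0.5 -3.9] w 0.233 n=22
[{"grip":-1,"travel":[-0.0093,0.0004,0.01],"roll":-0.922},{"grip":-1,"travel":[-0.0085,0.0004,0.0107],"roll":-0.922},{"grip":-1,"travel":[-0.0076,0.0004,0.0114],"roll":-0.922},{"grip":-1,"travel":[-0.0066,0.0004,0.0119],"roll":-0.922},{"grip":-1,"travel":[-0.0057,0.0004,0.0124],"roll":-0.922},{"grip":-1,"travel":[-0.0046,0.0004,0.0129],"roll":-0.922},{"grip":-1,"travel":[-0.0036,0.0004,0.0132],"roll":-0.922},{"grip":-1,"travel":[-0.0025,0.0004,0.0134],"roll":-0.922},{"grip":-1,"travel":[-0.0014,0.0004,0.0136],"roll":-0.922},{"grip":-1,"travel":[-0.0003,0.0004,0.0137],"roll":-0.922}]
[{"grip":-1,"travel":[0.0008,0.0004,0.0136],"roll":-0.922},{"grip":-1,"travel":[0.0019,0.0004,0.0135],"roll":-0.922},{"grip":-1,"travel":[0.0029,0.0004,0.0133],"roll":-0.922},{"grip":-1,"travel":[0.004,0.0004,0.0131],"roll":-0.922},{"grip":-1,"travel":[0.005,0.0004,0.0127],"roll":-0.922},{"grip":-1,"travel":[0.0061,0.0004,0.0122],"roll":-0.922},{"grip":-1,"travel":[0.007,0.0004,0.0117],"roll":-0.922},{"grip":-1,"travel":[0.0079,0.0004,0.0111],"roll":-0.922},{"grip":-1,"travel":[0.0088,0.0004,0.0104],"roll":-0.922},{"grip":-1,"travel":[0.0096,0.0004,0.0097],"roll":-0.922}]
[{"grip":-1,"travel":[0.0104,0.0004,0.0089],"roll":-0.922},{"grip":-1,"travel":[0.011,0.0004,0.008],"roll":-0.922}]
```

Emit:
step_arm:
  moves:
    - {"grip": -1,"travel": [-0.0093,0,0.01],"roll": -0.92}
    - {"grip": -1,"travel": [-0.0085,0,0.0107],"roll": -0.92}
    - {"grip": -1,"travel": [-0.0076,0,0.0114],"roll": -0.92}
    - {"grip": -1,"travel": [-0.0066,0,0.012],"roll": -0.92}
    - {"grip": -1,"travel": [-0.0057,0,0.0124],"roll": -0.92}
    - {"grip": -1,"travel": [-0.0046,0,0.013],"roll": -0.92}
    - {"grip": -1,"travel": [-0.0036,0,0.0132],"roll": -0.92}
    - {"grip": -1,"travel": [-0.0025,0,0.0134],"roll": -0.92}
    - {"grip": -1,"travel": [-0.0014,0,0.0136],"roll": -0.92}
    - {"grip": -1,"travel": [0,0,0.0137],"roll": -0.92}

```text
time: 14.08
eef_pos: [0.6059, 0.0901, 0.2121]
ee_rot: [[0.85, -0.038, -0.525], [0.525, -0.007, 0.851], [-0.036, -0.999, 0.014]]
ft_force: [0.6, 0.1, -2.7]
width: 0.234
```

Emit:
step_arm:
  moves:
    - {"grip": -1,"travel": [0.001,0,0.0136],"roll": -0.92}
    - {"grip": -1,"travel": [0.002,0,0.0135],"roll": -0.92}
    - {"grip": -1,"travel": [0.003,0,0.0133],"roll": -0.92}
    - {"grip": -1,"travel": [0.004,0,0.013],"roll": -0.92}
    - {"grip": -1,"travel": [0.005,0,0.0127],"roll": -0.92}
    - {"grip": -1,"travel": [0.006,0,0.0122],"roll": -0.92}
    - {"grip": -1,"travel": [0.007,0,0.0117],"roll": -0.92}
    - {"grip": -1,"travel": [0.008,0,0.011],"roll": -0.92}
    - {"grip": -1,"travel": [0.009,0,0.0104],"roll": -0.92}
    - {"grip": -1,"travel": [0.0096,0,0.0097],"roll": -0.92}

```text
time: 14.92
eef_pos: [0.5337, 0.2149, 0.2204]
ee_rot: [[0.172, -0.035, -0.984], [0.985, -0.007, 0.172], [-0.013, -0.999, 0.034]]
ft_force: [0.8, 0.0, -3.2]
width: 0.229
```

Emit:
step_arm:
  moves:
    - {"grip": -1,"travel": [0.01,0,0.009],"roll": -0.92}
    - {"grip": -1,"travel": [0.011,0,0.008],"roll": -0.92}
    - {"grip": -1,"travel": [0,0,0],"roll": 0}

```text
time: 15.17
eef_pos: [0.5171, 0.2406, 0.2228]
ee_rot: [[-0.002, -0.035, -0.999], [1.0, -0.006, -0.002], [-0.006, -0.999, 0.035]]
ft_force: [0.4, 0.4, -4.0]
width: 0.228
```

```bash
python3 -c "
from held import *
s=bot.observe();print(np.round(s['ee_rot'],3))
f=grab('wrist'); np.savez('w_y2.npz',**f); save(f,'pics/w_y2.png',s=1.2)
g=dict(f); M=np.array(f['mount']); g['eye']=M[:3,3]; g['orientation']=M[:3,:3]
P=cloud(g); hsv=cv2.cvtColor(f['color'],cv2.COLOR_RGB2HSV); m=(cv2.inRange(hsv,(22,120,90),(34,255,255))>0)&(f['range_z']>.08)&(np.abs(P[...,1])<.03)&(np.abs(P[...,0])<.03)
q=P[m]; q=q[q[:,1]<np.percentile(q[:,1],10)+.006]; print('yellow block in tool x',np.percentile(q[:,0],[3,97]),'z',np.percentile(q[:,2],[3,50,97]),'y',np.percentile(q[:,1],[5,50]))
b=P[~m&(f['range_z']>.08)&(np.abs(P[...,0])<.012)&(P[...,1]<.03)]
for lo in np.arange(.015,.05,.01):
    t=b[(b[:,2]>lo)&(b[:,2]<lo+.01)]; print(lo+.005,len(t),np.percentile(t[:,1],5),np.percentile(t[:,0],[3,97]))
plan([.5332,.2343,.13],85.3,grip=-1)"
```

```text
[[-0.002 -0.035 -0.999]
 [ 1.    -0.006 -0.002]
 [-0.006 -0.999  0.035]]
yellow block in tool x [-0.01745333  0.01305261] z [0.05393024 0.07320646 0.0897578 ] y [-0.01269722 -0.01143841]
0.02 1750 -0.06300659721382454 [-0.01170857  0.01161751]
0.030000000000000002 1052 -0.00524546632487278 [-0.01125595  0.0085523 ]
0.04 1130 -0.005400353201870458 [-0.01108122  0.00868062]
0.05 697 -0.009959750940584327 [-0.01095506  0.00868665]
t=15.22 pos [0.5177 0.2399 0.2229] yaw 89.87 F [-0.2 -0.2 -2.7] w 0.235 n=3
[{"grip":-1,"travel":[-0.0016,0.0308,-0.0062],"roll":0.305},{"grip":-1,"travel":[-0.0015,0.0308,-0.0063],"roll":0.305},{"grip":-1,"travel":[-0.0013,0.0308,-0.0063],"roll":0.305}]
```

View pics/w_y2.png

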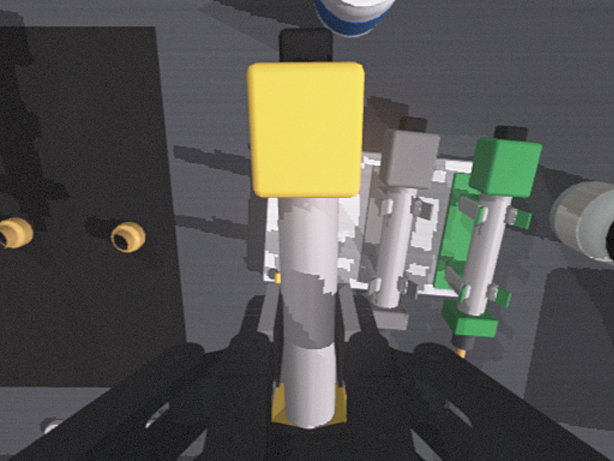

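Yellow is held level, head toward the robot at (306,130), so its nozzle points away. Green is seated at (485,240) and grey is untouched.

```bash
python3 -c "
from h import *
plan([.535,.2355,.115],85.3,grip=-1)"
```

```text
t=15.22 pos [0.5177 0.2399 0.2229] yaw 89.87 F [-0.2 -0.2 -2.7] w 0.235 n=4
[{"grip":-1,"travel":[-0.0009,0.0268,-0.0053],"roll":0.228},{"grip":-1,"travel":[-0.0008,0.0268,-0.0053],"roll":0.228},{"grip":-1,"travel":[-0.0007,0.0268,-0.0053],"roll":0.228},{"grip":-1,"travel":[-0.0006,0.0268,-0.0053],"roll":0.228}]
```

Emit:
step_arm:
  moves:
    - {"grip": -1,"travel": [-0.001,0.026,-0.005],"roll": 0.23}
    - {"grip": -1,"travel": [-0.001,0.026,-0.005],"roll": 0.23}
    - {"grip": -1,"travel": [-0.001,0.026,-0.005],"roll": 0.23}
    - {"grip": -1,"travel": [-0.001,0.024,-0.005],"roll": 0.23}
    - {"grip": -1,"travel": [0,0,0],"roll": 0}
    - {"grip": -1,"travel": [0,0,0],"roll": 0}

```text
time: 15.72
eef_pos: [0.5378, 0.232, 0.121]
ee_rot: [[0.1, -0.027, -0.995], [0.995, -0.005, 0.1], [-0.008, -1.0, 0.027]]
ft_force: [0.4, 0.0, -2.2]
width: 0.232
```

```bash
python3 -c "
from h import *
print(np.round(bot.observe()['ee_rot'],3))
plan([.535,.2355,.1],85.3,grip=-1)"
```

```text
[[ 0.1   -0.027 -0.995]
 [ 0.995 -0.005  0.1  ]
 [-0.008 -1.     0.027]]
t=15.72 pos [0.5378 0.232  0.121 ] yaw 84.25 F [ 0.4  0.  -2.2] w 0.232 n=1
[{"grip":-1,"travel":[0.0033,0.0211,0.0026],"roll":-0.209}]
```

Emit:
step_arm:
  moves:
    - {"grip": -1,"travel": [0.0035,0.01,0.002],"roll": -0.2}
    - {"grip": -1,"travel": [0,0.005,0.001],"roll": 0}
    - {"grip": -1,"travel": [0,0,0],"roll": 0}

```text
time: 15.97
eef_pos: [0.5357, 0.2357, 0.108]
ee_rot: [[0.083, -0.024, -0.996], [0.997, -0.004, 0.083], [-0.006, -1.0, 0.024]]
ft_force: [-0.4, -0.3, -2.4]
width: 0.232
```

```bash
python3 -c "
from h import *
print(np.round(bot.observe()['ee_rot'],3))
plan([.535,.2355,.088],85.3,grip=-1,vmax=.008)"
```

```text
[[ 0.083 -0.024 -0.996]
 [ 0.997 -0.004  0.083]
 [-0.006 -1.     0.024]]
t=15.97 pos [0.5357 0.2357 0.108 ] yaw 85.26 F [-0.4 -0.3 -2.4] w 0.232 n=3
[{"grip":-1,"travel":[-0,0.0067,0.0001],"roll":-0.003},{"grip":-1,"travel":[-0,0.0067,0.0001],"roll":-0.003},{"grip":-1,"travel":[-0,0.0067,0.0001],"roll":-0.003}]
```

Emit:
step_arm:
  moves:
    - {"grip": -1,"travel": [0,0.007,0],"roll": 0}
    - {"grip": -1,"travel": [0,0.007,0],"roll": 0}
    - {"grip": -1,"travel": [0,0.007,0],"roll": 0}

```text
time: 16.22
eef_pos: [0.5361, 0.2364, 0.0887]
ee_rot: [[0.082, -0.019, -0.996], [0.997, -0.002, 0.082], [-0.004, -1.0, 0.019]]
ft_force: [-0.4, -3.5, 5.0]
width: 0.228
```

Emit:
step_arm:
  moves:
    - {"grip": -1,"travel": [0,0.006,0],"roll": 0}
    - {"grip": -1,"travel": [0,0.006,0],"roll": 0}
    - {"grip": -1,"travel": [0,0.006,0],"roll": 0}

```text
time: 16.47
eef_pos: [0.537, 0.2365, 0.0712]
ee_rot: [[0.082, -0.015, -0.997], [0.997, -0.001, 0.082], [-0.003, -1.0, 0.015]]
ft_force: [-0.9, -1.4, -1.9]
width: 0.235
```

Emit:
step_arm:
  moves:
    - {"grip": -1,"travel": [0,0.005,0],"roll": 0}
    - {"grip": -1,"travel": [0,0.005,0],"roll": 0}

```text
time: 16.63
eef_pos: [0.537, 0.2365, 0.0682]
ee_rot: [[0.081, -0.012, -0.997], [0.997, -0.001, 0.081], [-0.002, -1.0, 0.012]]
ft_force: [-30.0, -12.2, 101.8]
width: 0.229
```

Emit:
step_arm:
  moves:
    - {"grip": 0,"travel": [0,0,0],"roll": 0}
    - {"grip": 0,"travel": [0,0,0],"roll": 0}
    - {"grip": 0,"travel": [0,0,0],"roll": 0}
    - {"grip": 0,"travel": [0,0,0],"roll": 0}
    - {"grip": 0,"travel": [0,-0.01,0],"roll": 0}
    - {"grip": 0,"travel": [0,-0.03,0],"roll": 0}
    - {"grip": 0,"travel": [0,-0.04,0],"roll": 0}
    - {"grip": 0,"travel": [0,-0.04,0],"roll": 0}
    - {"grip": -1,"travel": [0,-0.02,0],"roll": 0}
    - {"grip": -1,"travel": [0,0,0],"roll": 0}

```text
time: 17.47
eef_pos: [0.5382, 0.2367, 0.2149]
ee_rot: [[0.081, -0.014, -0.997], [0.997, -0.001, 0.081], [-0.003, -1.0, 0.014]]
ft_force: [-0.4, 0.3, 0.5]
width: 0.23
```

```bash
cat > seated.py <<'E'
from h import *
def seated(f):
    X=cloud(f).reshape(-1,3); hsv=cv2.cvtColor(f["color"],cv2.COLOR_RGB2HSV).reshape(-1,3)
    a=np.radians(-4.7); B=np.array([[np.cos(a),-np.sin(a)],[np.sin(a),np.cos(a)]])
    for n,lo,hi,c in(("green",50,80,[.545,.3777]),("yellow",22,34,[.5332,.2343])):
        m=(hsv[:,0]>=lo)&(hsv[:,0]<=hi)&(hsv[:,1]>100)&(hsv[:,2]>60)&(np.abs(X[:,2]-.081)<.008)
        q=(X[m,:2]-c)@B; z=X[m,2]; k0=np.abs(q[:,1])<.03
        for k,t in((k0&(q[:,0]>.045)&(q[:,0]<.08),"collar"),(k0&(q[:,0]<-.045)&(q[:,0]>-.11),"head")):
            if k.sum()>20: print(n,t,k.sum(),"x",np.percentile(q[k,0],[2,98]).round(4),"y",np.percentile(q[k,1],[2,98]).round(4),"z",np.median(z[k]).round(4))
E
python3 - <<'E'
from seated import *
s=bot.observe(); print(s["time"],s["eef_pos"])
f=grab("wrist"); np.savez("w_y3.npz",**f); print("wrist"); seated(f)
f=grab("top"); np.savez("top2.npz",**f); print("top"); seated(f)
# pump
C=cloud(f); hsv=cv2.cvtColor(f["color"],cv2.COLOR_RGB2HSV)
x0,y0,x1,y1=320,150,380,236
save(f,"pics/pump.png",crop=(x0,y0,x1,y1),s=7)
f=dict(np.load("scene0.npz")); save(f,"pics/pump_s.png",crop=(140,110,250,200),s=6)
E
```

```text
17.4667 [0.53821481 0.23667361 0.21491542]
wrist
green collar 664 x [0.0523 0.0676] y [-0.016   0.0157] z 0.0791
green head 2253 x [-0.0863 -0.0488] y [-0.016   0.0159] z 0.0792
yellow collar 517 x [0.0524 0.0666] y [-0.0156  0.0155] z 0.0794
yellow head 2057 x [-0.0868 -0.05  ] y [-0.0157  0.0159] z 0.0794
top
green head 81 x [-0.0874 -0.0505] y [-0.0052  0.0172] z 0.0804
```

View pics/pump.png

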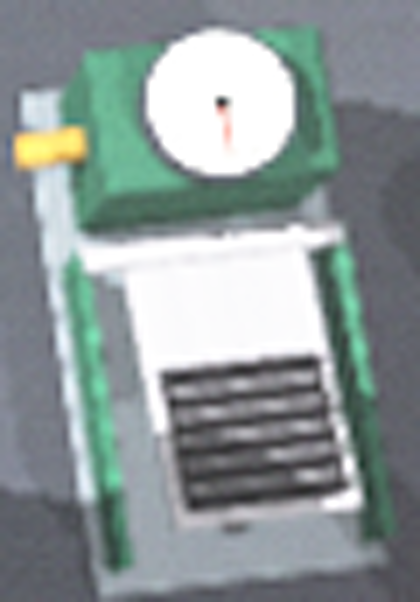

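Both injectors read level (z 0.0791–0.0794) and centred in their clips. The crop shows the pump pedal: black pad corners at (163,370), (318,357), (348,485) and (187,508), free end toward the robot. The gauge needle is at rest.

```bash
python3 - <<'E'
from h import *
f=dict(np.load("top2.npz")); C=cloud(f)
def px(u,v): 
    u,v=u/7+320-.5+.07,v/7+150-.5+.07; return C[int(round(v)),int(round(u))], (u,v)
K=f["intrinsics"]; R=f["orientation"]; e=f["eye"]
def ray(u,v,z):
    _,(a,b)=px(u,v); d=R@np.array([(a-K[0,2])/K[0,0],-(b-K[1,2])/K[1,1],-1]); return e+d*(z-e[2])/d[2]
for n,u,v in(("tl",163,370),("tr",318,357),("br",348,485),("bl",187,508),("freeL",180,520),("freeR",358,500),("c",254,430)): print(n,px(u,v)[0].round(4))
hsv=cv2.cvtColor(f["color"],cv2.COLOR_RGB2HSV)
r=np.zeros(hsv.shape[:2],np.uint8); q=np.array([[130,280],[305,265],[355,500],[182,518]])/7+[319.5,149.5]; cv2.fillPoly(r,[q.astype(int)],1)
P=C[(r>0)&(f["range_z"]>0)]; P=P[(P[:,2]>.045)&(P[:,2]<.11)]
A=np.c_[P[:,:2],np.ones(len(P))]; co=np.linalg.lstsq(A,P[:,2],rcond=None)[0]
rect=cv2.minAreaRect(P[:,:2].astype(np.float32))
print("n",len(P),"slope",co[:2],np.hypot(*co[:2]),"uphill yaw",np.degrees(np.arctan2(co[1],co[0])),rect)
i=P[:,2]>np.percentile(P[:,2],97); print("highest pts",P[i].mean(0), "z max",P[:,2].max())
E
```

```text
tl [ 0.5193 -0.257   0.0709]
tr [ 0.5219 -0.329   0.0703]
br [ 0.4612 -0.3353  0.0841]
bl [ 0.4517 -0.26    0.0898]
freeL [ 0.4462 -0.258   0.0822]
freeR [ 0.4612 -0.356   0.0262]
c [ 0.4887 -0.2969  0.0754]
n 904 slope [-0.25281047 -0.02301171] 0.2538556111937678 uphill yaw -174.7990660991017 ((0.5108566284179688, -0.2917633652687073), (0.11859508603811264, 0.0862501934170723), 5.563379764556885)
highest pts [ 0.46300734 -0.29014888  0.08855707] z max 0.09206376877988087
```

```bash
python3 -c "
from h import *
plan([.474,-.296,.17],85,grip=-1)"
```

```text
t=17.57 pos [0.5372 0.2363 0.2113] yaw 85.34 F [ 0.9  0.1 -0. ] w 0.051 n=15
[{"grip":-1,"travel":[-0.0357,0.0029,0.0013],"roll":0.005},{"grip":-1,"travel":[-0.0357,0.0029,0.0012],"roll":0.005},{"grip":-1,"travel":[-0.0357,0.0029,0.0012],"roll":0.005},{"grip":-1,"travel":[-0.0357,0.0029,0.0012],"roll":0.005},{"grip":-1,"travel":[-0.0357,0.0029,0.0012],"roll":0.005},{"grip":-1,"travel":[-0.0357,0.0029,0.0012],"roll":0.005},{"grip":-1,"travel":[-0.0357,0.0029,0.0012],"roll":0.005},{"grip":-1,"travel":[-0.0357,0.0029,0.0012],"roll":0.005},{"grip":-1,"travel":[-0.0357,0.0029,0.0011],"roll":0.005},{"grip":-1,"travel":[-0.0357,0.0029,0.0011],"roll":0.005}]
[{"grip":-1,"travel":[-0.0357,0.0029,0.0011],"roll":0.005},{"grip":-1,"travel":[-0.0357,0.0029,0.0011],"roll":0.005},{"grip":-1,"travel":[-0.0357,0.0029,0.0011],"roll":0.005},{"grip":-1,"travel":[-0.0357,0.0029,0.0011],"roll":0.005},{"grip":-1,"travel":[-0.0357,0.0029,0.0011],"roll":0.005}]
```

Emit:
step_arm:
  moves:
    - {"grip": -1,"travel": [-0.0357,0.002,0.001],"roll": 0}
    - {"grip": -1,"travel": [-0.0357,0.002,0.001],"roll": 0}
    - {"grip": -1,"travel": [-0.0357,0.002,0.001],"roll": 0}
    - {"grip": -1,"travel": [-0.0357,0.002,0.001],"roll": 0}
    - {"grip": -1,"travel": [-0.0357,0.002,0.001],"roll": 0}
    - {"grip": -1,"travel": [-0.0357,0.002,0.001],"roll": 0}
    - {"grip": -1,"travel": [-0.0357,0.002,0.001],"roll": 0}
    - {"grip": -1,"travel": [-0.0357,0.002,0.001],"roll": 0}
    - {"grip": -1,"travel": [-0.0357,0.002,0.001],"roll": 0}
    - {"grip": -1,"travel": [-0.0357,0.002,0.001],"roll": 0}

```text
time: 18.4
eef_pos: [0.4901, -0.1267, 0.1765]
ee_rot: [[0.071, -0.043, -0.997], [0.997, 0.001, 0.071], [-0.002, -0.999, 0.043]]
ft_force: [-0.1, -1.2, 0.9]
width: -0.0
```

Emit:
step_arm:
  moves:
    - {"grip": -1,"travel": [-0.0357,0.002,0.001],"roll": 0}
    - {"grip": -1,"travel": [-0.0357,0.002,0.001],"roll": 0}
    - {"grip": -1,"travel": [-0.0357,0.002,0.001],"roll": 0}
    - {"grip": -1,"travel": [-0.0357,0.002,0.001],"roll": 0}
    - {"grip": -1,"travel": [-0.0357,0.002,0.001],"roll": 0}
    - {"grip": -1,"travel": [0,0,0],"roll": 0}

```text
time: 18.9
eef_pos: [0.4647, -0.3163, 0.155]
ee_rot: [[0.075, -0.058, -0.996], [0.997, 0.011, 0.074], [0.006, -0.998, 0.059]]
ft_force: [-0.5, 0.1, 0.1]
width: 0.004
```

```bash
python3 - <<'E'
from h import *
print(np.round(bot.observe()['ee_rot'],3))
plan([.474,-.296,.11],85,grip=-1)
f=grab("wrist"); np.savez("w_p.npz",**f)
C=cloud(f); m=(np.abs(C[...,1]+.295)<.036)&(C[...,0]>.42)&(C[...,0]<.56)&(C[...,2]<.1)&(C[...,2]>.05)
P=C[m]
for lo in np.arange(.43,.56,.01):
    q=P[(P[:,0]>lo)&(P[:,0]<lo+.01)]
    if len(q)>20: print(lo.round(3),len(q),np.median(q[:,2]).round(4),np.percentile(q[:,1],[2,98]).round(4))
E
```

```text
[[ 0.075 -0.058 -0.996]
 [ 0.997  0.011  0.074]
 [ 0.006 -0.998  0.059]]
t=18.90 pos [ 0.4647 -0.3163  0.155 ] yaw 85.70 F [-0.5  0.1  0.1] w 0.004 n=2
[{"grip":-1,"travel":[0.0103,0.0223,-0.0052],"roll":0.07},{"grip":-1,"travel":[0.0104,0.0223,-0.0051],"roll":0.07}]
0.44 1081 0.0817 [-0.327 -0.26 ]
0.45 1557 0.0837 [-0.3296 -0.2607]
0.46 1318 0.0823 [-0.3296 -0.2612]
0.47 1260 0.0802 [-0.3295 -0.2606]
0.48 886 0.0777 [-0.3296 -0.2599]
0.49 631 0.0753 [-0.3005 -0.2599]
0.5 555 0.0729 [-0.2959 -0.2598]
0.51 456 0.0705 [-0.2952 -0.2599]
0.52 391 0.0651 [-0.293  -0.2593]
0.53 253 0.0631 [-0.2899 -0.2597]
```

Emit:
step_arm:
  moves:
    - {"grip": -1,"travel": [0.01,0.015,-0.0045],"roll": 0}
    - {"grip": -1,"travel": [0.01,0.015,-0.0045],"roll": 0}
    - {"grip": -1,"travel": [0,0.01,0],"roll": 0}
    - {"grip": -1,"travel": [0,0,0],"roll": 0}

```text
time: 19.28
eef_pos: [0.4705, -0.2913, 0.1084]
ee_rot: [[0.077, -0.066, -0.995], [0.997, 0.018, 0.076], [0.013, -0.998, 0.067]]
ft_force: [0.3, -0.8, -0.1]
width: 0.001
```

```bash
python3 -c "
from h import *
plan([.471,-.296,.058],85,grip=-1,vmax=.01)"
```

```text
t=19.28 pos [ 0.4705 -0.2913  0.1084] yaw 85.59 F [ 0.3 -0.8 -0.1] w 0.001 n=6
[{"grip":-1,"travel":[-0.0009,0.0084,-0.0007],"roll":0.02},{"grip":-1,"travel":[-0.0009,0.0084,-0.0007],"roll":0.02},{"grip":-1,"travel":[-0.0009,0.0084,-0.0007],"roll":0.02},{"grip":-1,"travel":[-0.0009,0.0084,-0.0007],"roll":0.02},{"grip":-1,"travel":[-0.0009,0.0084,-0.0007],"roll":0.02},{"grip":-1,"travel":[-0.0009,0.0084,-0.0007],"roll":0.02}]
```

Emit:
step_arm:
  moves:
    - {"grip": -1,"travel": [-0.001,0.008,-0.0007],"roll": 0}
    - {"grip": -1,"travel": [-0.001,0.008,-0.0007],"roll": 0}
    - {"grip": -1,"travel": [-0.001,0.008,-0.0007],"roll": 0}
    - {"grip": -1,"travel": [-0.001,0.008,-0.0007],"roll": 0}
    - {"grip": -1,"travel": [0,0.008,-0.0007],"roll": 0}

```text
time: 19.7
eef_pos: [0.4701, -0.2935, 0.0673]
ee_rot: [[0.075, -0.068, -0.995], [0.997, 0.019, 0.073], [0.014, -0.998, 0.069]]
ft_force: [-2.8, 1.2, 10.8]
width: -0.002
```

Emit:
step_arm:
  moves:
    - {"grip": -1,"travel": [0,0.006,-0.0005],"roll": 0}
    - {"grip": -1,"travel": [0,0.004,0],"roll": 0}

```text
time: 19.87
eef_pos: [0.4705, -0.2936, 0.0578]
ee_rot: [[0.075, -0.066, -0.995], [0.997, 0.018, 0.074], [0.013, -0.998, 0.067]]
ft_force: [-2.9, 9.1, 48.2]
width: 0.002
```

Emit:
step_arm:
  moves:
    - {"grip": -1,"travel": [0,0.001,0],"roll": 0}
    - {"grip": -1,"travel": [0,0.001,0],"roll": 0}
    - {"grip": -1,"travel": [0,0.001,0],"roll": 0}

```text
time: 20.12
eef_pos: [0.4705, -0.2935, 0.0589]
ee_rot: [[0.075, -0.064, -0.995], [0.997, 0.017, 0.074], [0.012, -0.998, 0.065]]
ft_force: [-2.3, 3.7, 12.6]
width: 0.001
```

```bash
python3 - <<'E'
from h import *
s=bot.observe(); print(s["time"],s["eef_pos"],s["ft_force"])
f=grab("wrist"); C=cloud(f); m=(np.abs(C[...,1]+.295)<.034)&(C[...,2]<.1)&(C[...,2]>.02)
P=C[m]
for lo in np.arange(.43,.56,.01):
    q=P[(P[:,0]>lo)&(P[:,0]<lo+.01)]
    if len(q)>20: print(lo.round(3),len(q),np.median(q[:,2]).round(4))
E
```

```text
20.1167 [ 0.47051528 -0.29347702  0.0588714 ] [-2.33839662  3.66903176 12.60693327]
0.44 1842 0.0364
0.45 4680 0.0414
0.46 7100 0.0811
0.47 2656 0.0449
0.48 1510 0.045
0.49 115 0.0456
0.5 29 0.0476
0.51 165 0.048
0.52 172 0.0465
```

Emit:
step_arm:
  moves:
    - {"grip": -1,"travel": [0,0.003,0],"roll": 0}
    - {"grip": -1,"travel": [0,0.002,0],"roll": 0}
    - {"grip": -1,"travel": [0,0.002,0],"roll": 0}
    - {"grip": -1,"travel": [0,0.002,0],"roll": 0}
    - {"grip": -1,"travel": [0,0.002,0],"roll": 0}
    - {"grip": -1,"travel": [0,0.002,0],"roll": 0}

```text
time: 20.67
eef_pos: [0.4705, -0.2935, 0.0583]
ee_rot: [[0.074, -0.056, -0.996], [0.997, 0.012, 0.074], [0.008, -0.998, 0.057]]
ft_force: [-5.3, 6.1, 29.2]
width: 0.002
```

Emit:
step_arm:
  moves:
    - {"grip": -1,"travel": [0,0.002,0],"roll": 0}
    - {"grip": -1,"travel": [0,0.002,0],"roll": 0}
    - {"grip": -1,"travel": [0,0.002,0],"roll": 0}
    - {"grip": -1,"travel": [0,0.002,0],"roll": 0}
    - {"grip": -1,"travel": [0,0.002,0],"roll": 0}
    - {"grip": -1,"travel": [0,0.002,0],"roll": 0}
    - {"grip": -1,"travel": [0,0.002,0],"roll": 0}
    - {"grip": -1,"travel": [0,0.002,0],"roll": 0}
    - {"grip": -1,"travel": [0,0.002,0],"roll": 0}
    - {"grip": -1,"travel": [0,0.002,0],"roll": 0}

```text
time: 21.5
eef_pos: [0.4703, -0.2934, 0.0582]
ee_rot: [[0.074, -0.045, -0.996], [0.997, 0.004, 0.073], [0.001, -0.999, 0.045]]
ft_force: [-6.1, 6.8, 28.5]
width: 0.001
```

```bash
python3 - <<'E'
from h import *
s=bot.observe(); print(s["time"],s["eef_pos"],s["ft_force"])
f=grab("scene"); np.savez("scene3.npz",**f)
a=cv2.resize(f["color"][115:205,140:250],None,fx=3.5,fy=3.5,interpolation=2); b=cv2.resize(dict(np.load("scene0.npz"))["color"][115:205,140:250],None,fx=3.5,fy=3.5,interpolation=2)
cv2.imwrite("pics/press.png",np.hstack([a,b])[:,:,::-1])
E
```

```text
21.5 [ 0.47031242 -0.2933848   0.05820895] [-6.09253507  6.75111053 28.48693848]
```

View pics/press.png

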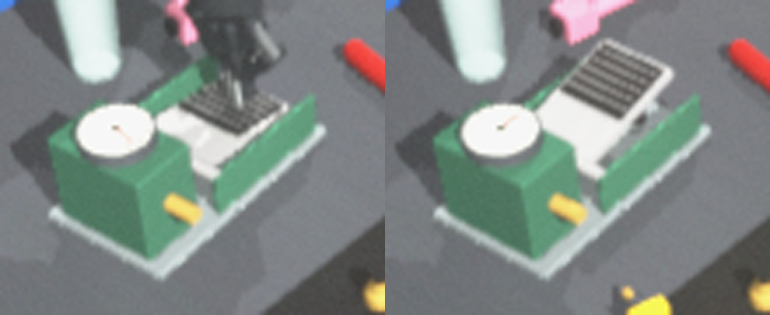

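The left half shows the pedal pressed flat by the fingertips at (238,100), with the gauge needle turned from its rest position (right half). It has been held against the stop for over 1.3 s at 28 N. Now let it up.

Emit:
step_arm:
  moves:
    - {"grip": -1,"travel": [0,-0.008,0],"roll": 0}
    - {"grip": -1,"travel": [0,-0.01,0],"roll": 0}
    - {"grip": -1,"travel": [0,-0.012,0],"roll": 0}
    - {"grip": -1,"travel": [0,-0.02,0],"roll": 0}
    - {"grip": -1,"travel": [0,-0.03,0],"roll": 0}
    - {"grip": -1,"travel": [0,-0.04,0],"roll": 0}
    - {"grip": -1,"travel": [0,-0.04,0],"roll": 0}
    - {"grip": -1,"travel": [0,0,0],"roll": 0}
    - {"grip": -1,"travel": [0,0,0],"roll": 0}

```text
time: 22.3
eef_pos: [0.4775, -0.2955, 0.2268]
ee_rot: [[0.074, -0.041, -0.996], [0.997, 0.001, 0.074], [-0.002, -0.999, 0.041]]
ft_force: [-0.3, -0.5, -1.1]
width: -0.003
```

```bash
python3 - <<'E'
from seated import *
s=bot.observe(); print(s["time"],s["eef_pos"],s["ft_force"],s["joint_vel"])
f=grab("wrist"); C=cloud(f); m=(np.abs(C[...,1]+.295)<.034)&(C[...,2]<.1)&(C[...,2]>.02); P=C[m]
for lo in np.arange(.45,.52,.02):
    q=P[(P[:,0]>lo)&(P[:,0]<lo+.01)]
    if len(q)>20: print(lo.round(3),len(q),np.median(q[:,2]).round(4))
f=grab("top"); np.savez("top4.npz",**f); seated(f); save(f,"pics/end.png")
g=grab("scene"); seated(g)
a=dict(np.load("top0.npz"))["color"]
d=cv2.absdiff(a,f["color"]).max(2)
for n,(x0,y0,x1,y1) in dict(jar=(100,188,128,216),can=(168,246,192,268),driver=(303,254,360,273),beaker=(398,194,432,220),wrench=(229,122,284,142),caps=(238,188,284,204)).items(): print(n,(d[y0:y1,x0:x1]>60).mean().round(3))
E
```

```text
22.3 [ 0.47752751 -0.29554253  0.22679373] [-0.25490485 -0.47393412 -1.0621627 ] [-0.00080172 -0.05532594 -0.06029424  0.0008255   0.03770111 -0.00209271]
0.45 927 0.0837
0.47 765 0.0802
0.49 699 0.0755
0.51 606 0.0709
green collar 53 x [0.0549 0.0698] y [-0.0147  0.0186] z 0.0804
green head 128 x [-0.0848 -0.0489] y [-0.0146  0.0184] z 0.0798
yellow collar 54 x [0.0538 0.0688] y [-0.0155  0.0178] z 0.0805
yellow head 128 x [-0.0861 -0.0488] y [-0.0146  0.0167] z 0.0802
green collar 90 x [0.0556 0.0705] y [-0.0142  0.0172] z 0.0808
green head 176 x [-0.0881 -0.0467] y [-0.0159  0.0177] z 0.0813
yellow collar 84 x [0.0546 0.0699] y [-0.0166  0.016 ] z 0.0806
yellow head 154 x [-0.0904 -0.0459] y [-0.0149  0.0172] z 0.0811
jar 0.0
can 0.0
driver 0.455
beaker 0.335
wrench 0.0
caps 0.0
```

View pics/end.png

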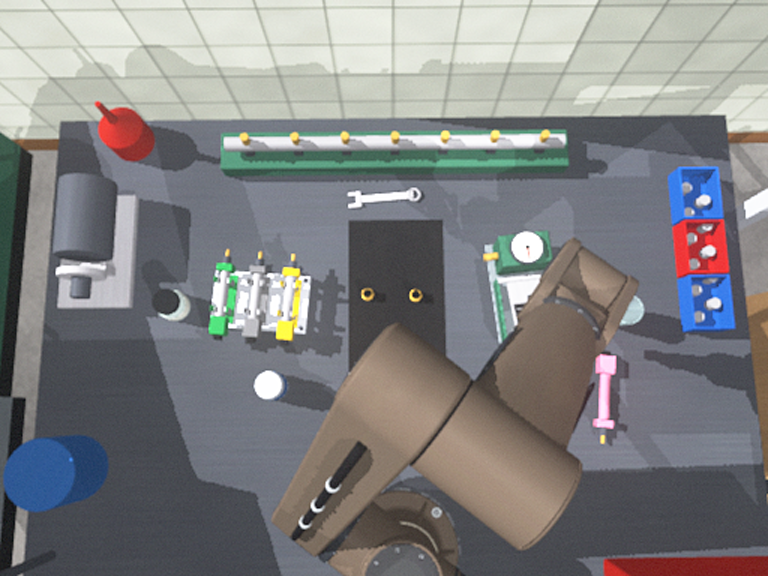

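Both injectors sit beside the grey one with their nozzles away from the robot: green at (220,300), yellow at (289,300). The pedal is up and the arm is clear. The beaker and driver only look changed because the arm hides them from the top camera.

```bash
python3 -c "
from rig import bot
print(bot.hand_in())"
```

```text
the job is handed in; nothing more can be done
None
```

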